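Sort the movement carriers and pack the transport crate

ROBOT

A 6-joint arm with a two-finger parallel gripper is mounted at the origin on the work surface. World frame = base frame: x ahead of the robot, y to its left, z up, the work surface at z = 0. Lengths are in mm, angles in rad, forces in N, time in s.
With the tool pointing down it reaches from about 350 to 775 mm from the base axis. Payload 7.3 kg.
Tool frame: the origin (TCP) lies midway between the tips of the shut fingers; the grasp point (between the pads) lies 19 mm behind it; x points along the fingers, z is the direction in which the jaws open and shut, and the axes are right-handed (so a half turn about x gives the same grasp; the last joint's range is limited). The gripper opens to 92 mm and grips with 3 to 60 N. Pads are 19 mm wide; open, the fingers measure 130 mm over their backs; the gripper's body (75 mm by 190 mm) begins 47 mm behind the grasp point.
Start: joints at [1.045, 0.342, 1.524, -0, 1.275, -0.146], TCP at [194.624, 487.616, 192.841] pointing down, gripper open.
Joint ranges: [-2.53, 2.53], [-0.77, 2.02], [0.04, 2.7], [-1, 4.14], [0.28, 2.66], [-3.11, 3.11]. Speed limits (rad/s): [2.57, 2.57, 3.14, 3.14, 3.14, 3.14].

INTERFACE

Orientations are given as [roll, pitch, yaw] about the fixed x, y, z axes, in that order (R = Rz(yaw) Ry(pitch) Rx(roll)).
In Python, from plant import monitor, optics, close_job gives the robot as it stands.
- The arm moves only by the tool send_rows, never from a script. Its argument "commands" is a list that holds one entry, the list of rows, each a list of 5 numbers: the shift along the tool's x, y, z in m, then the turn about the tool's x in degrees, then the finger opening in m, from 0 to 0.0918. A call has 1 to 10 rows; each row shifts and turns the pose as measured when the row begins, along the tool's axes as they then stand; what a row does not reach is not made up. A row lasts 1/12 s, in which the tool goes at most 41.7 mm and 7.16 degrees, less where a joint would pass 70% of its speed; a pose out of reach is approached as far as the arm can. A call with a gripper value outside its range is refused whole. The fingers move at their own pace and stop on an object; the grip force is fixed at half the most. Time passes only in rows, so rows that do not move let the fingers close. It gives the time, the measured TCP pose, the force and the opening at its end, in the units of the state.
- monitor.get_obs(): the state, without advancing time (a new reading comes with each control period).
- optics.capture(name): name is "scene" or "top" or "wrist"; returns a dict with "color" (480x640x3 uint8, blue, green, red), "camera_matrix" (3x3 intrinsics, pixels), "camera_from_world" (4x4, takes a point from world to camera coordinates); the wrist camera has in their place "T_tool_cam" (4x4, takes a point from camera to tool coordinates, whose origin is the TCP and whose axes are the tool frame's). Camera axes: x right, y down, z forward; pixel columns grow to the right and rows downward; lengths in mm; the calibration is good to about 2 mm. A picture is of the moment at which its call begins: read the wrist's pose just before it. There is no depth.
- close_job(): hands the job in, once; it reports no verdict.
The state is a dict: "time": time; "joint_positions": joint angles; "dq": joint speeds; "tau": joint torques, N m; "tool_pos": TCP position; "tcp_rot": TCP orientation; "contact_force": force on the tool from outside, world axes, zero at the start; "moment": the same for the moment, N m; "grip_width": finger opening in mm.
Only numpy, scipy, OpenCV 4.12 (cv2) and the standard library are available. Lean on these libraries where they do the work, as an engineer would, in place of code of your own. Each camera call takes 0.05 s, during which the arm holds its last target.

TASK

Check the white movement carriers on the blue mat: put the misshapen ones (corner broken off, too short, or bent) into the red tray. Pack all the sound carriers, together with the amber parts jar and the wooden tool case, into the blue crate so that every one of them stands upright and flat on the crate's floor, and leave the loupe, the screwdriver and the screwdriver stand where they are.

Things in the scene. Friction and masses are not known exactly. Their poses are not given: they have to be found in the camera images.
- carrier1: White plastic watch-movement carrier, whole: a rectangular base 70 (x) x 60 (y) x 22 mm high with an upright grey fin in the middle of its top, 36 (x) x 12 (y) x 34 mm high (56 mm in all). Origin: centre of the underside below the fin; x along the fin, z up. About 120 g. Best gripped across the fin, fingers above the base. May be absent.
- carrier2: White plastic watch-movement carrier, whole: a rectangular base 70 (x) x 60 (y) x 22 mm high with an upright grey fin in the middle of its top, 36 (x) x 12 (y) x 34 mm high (56 mm in all). Origin: centre of the underside below the fin; x along the fin, z up. About 120 g. Best gripped across the fin, fingers above the base. May be absent.
- carrier3: White plastic watch-movement carrier, whole: a rectangular base 70 (x) x 60 (y) x 22 mm high with an upright grey fin in the middle of its top, 36 (x) x 12 (y) x 34 mm high (56 mm in all). Origin: centre of the underside below the fin; x along the fin, z up. About 120 g. Best gripped across the fin, fingers above the base. May be absent.
- chipped: Faulty carrier: one corner of the white base is broken out (a notch 24 mm along x by 23 mm along y, at +x +y); otherwise a base 70 x 60 x 22 mm with an upright grey fin in the middle of its top, 36 (x) x 12 (y) x 34 mm high (56 mm in all). Origin: centre of the underside below the fin; x along the fin, z up. May be absent.
- short: Faulty carrier: the white base is too short, 44 (x) x 60 (y) x 22 mm, the fin nearly as long as the base, with an upright grey fin in the middle of its top, 36 (x) x 12 (y) x 34 mm high (56 mm in all). Origin: centre of the underside below the fin; x along the fin, z up. May be absent.
- bent: Faulty carrier: the last part of the white base beyond the fin at +x is bent upward by 40 degrees, to about 35 mm high; flat part 53 (x, from -35 to +18 mm) x 60 (y) x 22 mm, with an upright grey fin in the middle of its top, 36 (x) x 12 (y) x 34 mm high (56 mm in all). Origin: centre of the underside below the fin; x along the fin, z up. May be absent.
- jar: Squat amber parts jar with a steel lid: a cylinder 56 mm in diameter and 30 mm high, and on it a round aluminium knob 20 mm in diameter and 34 mm high (64 mm in all). Origin: centre of the underside, z up. About 130 g.
- toolcase: Dark wooden tool case 138 (x) x 56 (y) x 22 mm high with an upright brass fin in the middle of its top, 60 mm long (x), 12 mm thick (y), 34 mm high. Origin: centre of the underside. About 200 g.
- crate_in (a point): Centre of the inner floor of the blue crate, an open box fixed to the bench: inside 192 (x) x 150 (y) mm, 20 mm deep, walls 5 mm, floor 5 mm above the bench. It takes three rows side by side along x, each one tool case or two carriers long (long sides along y; the jar takes a carrier's room). Axes along its sides, z up.
- scrap_in (a point): Centre of the inner floor of the red scrap tray, fixed to the bench, of the same size as the blue crate: inside 192 (x) x 150 (y) mm, 20 mm deep. Axes along its sides, z up. Crate and scrap tray may change sides.
- loupe: Bystander: black eye loupe standing on its wide end, 42 mm in diameter, 34 mm high. Origin: centre of underside.
- driverstand: Bystander: round aluminium stand, 90 mm in diameter, with coloured screwdrivers, 120 mm high. Origin: centre of underside.
- driver: Bystander: screwdriver lying on the bench beyond the mat, 150 mm long. Origin: on its underside.
Mind the look-alikes: they are no part of the job. What is shaped like the carrier1 but green is not meant.

How it is judged (in metres and radians):
At the end, for the whole second after the job is handed in: Sound carriers, jar and tool case lie in the blue crate, flat on its floor (underside within 7 mm, tilt under 0.1 rad); faulty carriers lie in the red tray (origin inside its walls, under 60 mm above its floor); all at rest and released (x of carrier1 in the frame of crate_in between -0.075 and 0.075 m and y of carrier1 in the frame of crate_in between -0.055 and 0.055 m and z of each of carrier1, carrier2, carrier3, jar, toolcase in the frame of crate_in below 0.007 m and linear speed of each of carrier1, carrier2, carrier3, jar, toolcase, chipped, short, bent below 0.03 m/s and angle between each of carrier1, carrier2, carrier3, jar, toolcase's own z axis and vertical below 0.1 rad and x of carrier2 in the frame of crate_in between -0.075 and 0.075 m and y of carrier2 in the frame of crate_in between -0.055 and 0.055 m and x of carrier3 in the frame of crate_in between -0.075 and 0.075 m and y of carrier3 in the frame of crate_in between -0.055 and 0.055 m and x of jar in the frame of crate_in between -0.075 and 0.075 m and y of jar in the frame of crate_in between -0.055 and 0.055 m and x of toolcase in the frame of crate_in between -0.075 and 0.075 m and y of toolcase in the frame of crate_in between -0.055 and 0.055 m and x of chipped in the frame of scrap_in between -0.096 and 0.096 m and y of chipped in the frame of scrap_in between -0.075 and 0.075 m and z of each of chipped, short, bent in the frame of scrap_in below 0.06 m and x of short in the frame of scrap_in between -0.096 and 0.096 m and y of short in the frame of scrap_in between -0.075 and 0.075 m and x of bent in the frame of scrap_in between -0.096 and 0.096 m and y of bent in the frame of scrap_in between -0.075 and 0.075 m); the robot touches nothing.
It fails at once if the loupe is moved more than 30 mm (distance of loupe from where it was at the start of the episode above 0.03 m).
It fails at once if the driverstand is moved more than 30 mm (distance of driverstand from where it was at the start of the episode above 0.03 m).
It fails at once if the driver is moved more than 30 mm (distance of driver from where it was at the start of the episode above 0.03 m).
Of carrier1, carrier2, carrier3 only 2 to 3 are there at a start; the rules pass over those that are not, and their reading is None.
Of chipped, short, bent only 2 to 3 are there at a start; the rules pass over those that are not, and their reading is None.
At some moment in a run one of carrier1, carrier2, carrier3, chipped, short, bent, jar, toolcase may be knocked a few centimetres aside while the robot is not near it.
It also fails if it takes over 208 s, if anything falls off the work surface, if the arm or the gripper's body presses on something with over 40 N, if the wrist force passes 120 N, or if a joint passes its speed limit or range.

## Working session

There is one attempt and no reset: what is moved stays moved. The work goes in short steps, Python scripts to look and compute and a tool call to move; the robot and the scene stay as the last step left them, time stands still between calls to the robot, and variables do not carry over. Pictures are saved under pics/ and viewed, and the job is handed in when it is done.

Besides the shell and the picture viewer there is one more tool, called after ">>>" by a JSON object that holds its "method" and its "body". send_rows: Moves the arm, as the interface text tells. Its arguments: {"type":"object","properties":{"commands":{"type":"array","items":{"type":"array","items":{"type":"array","items":{"type":"number"}}}}},"required":["commands"]}

```bash
ls; mkdir -p pics; python3 - <<'E'
from plant import monitor, optics
import cv2
o=monitor.get_obs();print(o)
for n in("scene","top","wrist"):
    c=optics.capture(n);cv2.imwrite(f"pics/{n}0.png",c["color"]);print(n,c["camera_matrix"].tolist(),(c.get("camera_from_world") if n!="wrist" else c["T_tool_cam"]).round(3).tolist())
E
```

```text
pics
{'time': 0.0, 'joint_positions': array([ 1.04501286e+00,  3.42763708e-01,  1.52503503e+00, -2.36583907e-05,
        1.27538514e+00, -1.45999342e-01]), 'dq': array([ 6.40561447e-05,  8.17852230e-04, -6.26957265e-04, -7.66260184e-04,
        9.91135071e-04, -6.66982554e-04]), 'tau': array([ 1.00502239e-03, -4.31234658e+01, -2.44226503e+01,  7.18686660e-02,
        5.58083807e-02, -1.23327836e-04]), 'tool_pos': array([194.37800359, 487.18882459, 192.11744571]), 'tcp_rot': array([ 3.00980944,  1.56920494, -2.08235677]), 'contact_force': array([-0.15739535,  0.08984771, -0.40601091]), 'moment': array([0.00047146, 0.00957836, 0.00423657]), 'grip_width': 91.947067346151}
scene [[502.2525016937692, 0.0, 321.74671652740057], [0.0, 502.2525016937692, 240.85826350783182], [0.0, 0.0, 1.0]] [[0.85, 0.526, 0.007, -502.483], [0.445, -0.712, -0.543, -279.859], [-0.281, 0.465, -0.84, 1292.479], [0.0, 0.0, 0.0, 1.0]]
top [[463.18857844049614, 0.0, 314.752851249772], [0.0, 463.18857844049614, 241.7722267558821], [0.0, 0.0, 1.0]] [[-0.095, -0.995, 0.003, 9.226], [-0.975, 0.093, -0.203, 628.59], [0.202, -0.023, -0.979, 866.832], [0.0, 0.0, 0.0, 1.0]]
wrist [[420.2703879971485, 0.0, 323.81458698288935], [0.0, 420.2703879971485, 237.37816210431103], [0.0, 0.0, 1.0]] [[0.0, -0.282, 0.96, -190.858], [-0.002, -0.96, -0.282, 76.393], [1.0, -0.001, -0.001, -0.987], [0.0, 0.0, 0.0, 1.0]]
```

View pics/scene0.png

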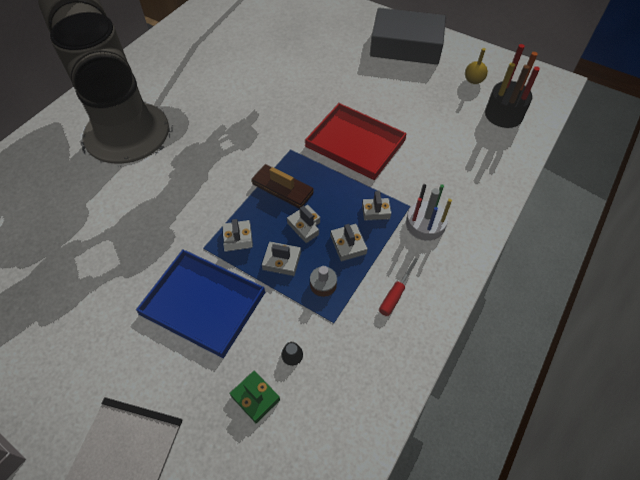

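View pics/top0.png

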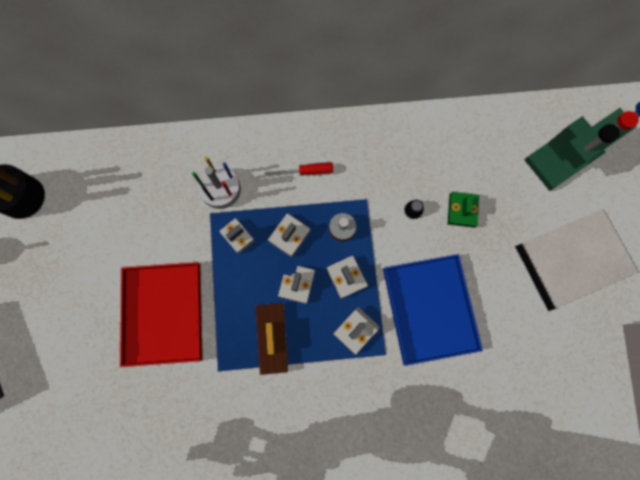

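View pics/wrist0.png

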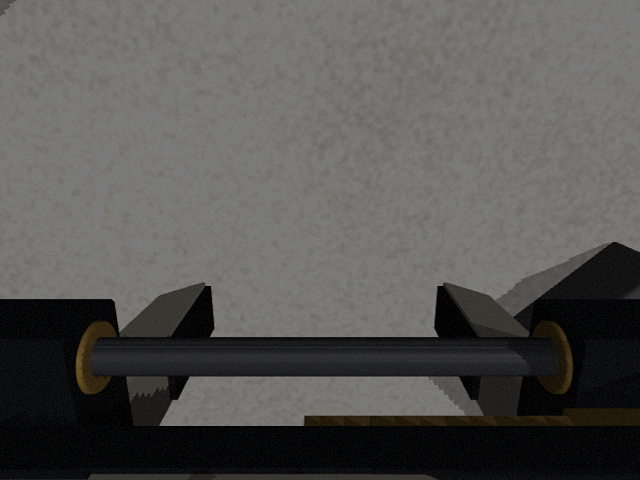

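```bash
python3 - <<'E'
import cv2
t=cv2.imread("pics/top0.png");cv2.imwrite("pics/topc.png",cv2.resize(t[195:380,205:400],None,fx=3.2,fy=3.2,interpolation=cv2.INTER_CUBIC))
t=cv2.imread("pics/scene0.png");cv2.imwrite("pics/scenec.png",cv2.resize(t[145:325,200:415],None,fx=3.3,fy=3.3,interpolation=cv2.INTER_CUBIC))
E
```

```text
(no output)
```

View pics/topc.png

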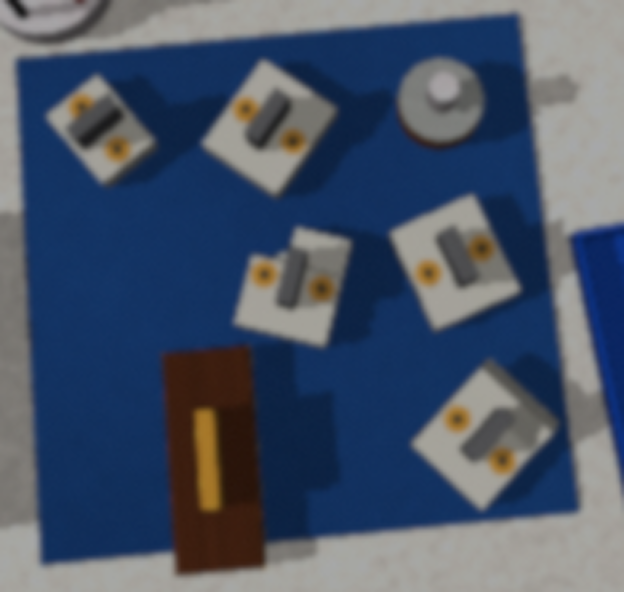

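View pics/scenec.png

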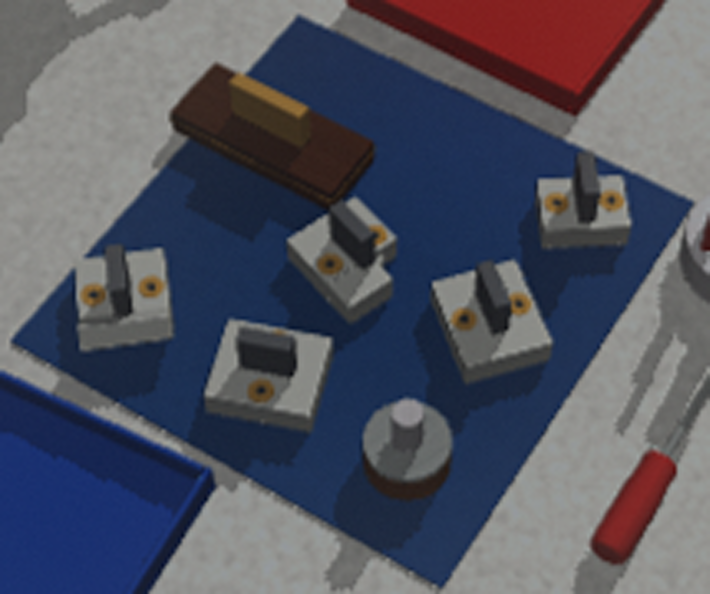

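```bash
cat > h.py <<'E'
from plant import monitor, optics
import cv2, numpy as np
from scipy.spatial.transform import Rotation as Rn
def R(o): return Rn.from_euler('xyz',o['tcp_rot']).as_matrix()
def cap(n):
    o=monitor.get_obs(); c=optics.capture(n); K=c["camera_matrix"]
    if n=="wrist":
        T=np.eye(4);T[:3,:3]=R(o);T[:3,3]=o['tool_pos']; W=T@c["T_tool_cam"]
    else: W=np.linalg.inv(c["camera_from_world"])
    return c["color"],K,W
def ray(K,W,p,z):
    d=W[:3,:3]@np.linalg.solve(K,[p[0],p[1],1]); c=W[:3,3]
    return c+d*(z-c[2])/d[2]
def proj(K,W,P):
    q=np.linalg.inv(W)@np.append(P,1); q=K@q[:3]; return q[:2]/q[2]
def blobs(m,amin):
    n,l,s,c=cv2.connectedComponentsWithStats(m.astype(np.uint8),connectivity=8)
    return [(c[i],s[i]) for i in range(1,n) if s[i][4]>=amin]
def quad(m,K,W,z):
    cs,_=cv2.findContours(m.astype(np.uint8),cv2.RETR_EXTERNAL,cv2.CHAIN_APPROX_NONE)
    c=max(cs,key=cv2.contourArea)
    P=np.array([ray(K,W,p[0],z)[:2] for p in c],np.float32)
    return cv2.minAreaRect(P)
def st():
    o=monitor.get_obs(); r=R(o)
    print("t",round(o['time'],2),"tcp",o['tool_pos'].round(1),"zaxis yaw deg",round(np.degrees(np.arctan2(r[1,2],r[0,2])),2),"xdown",r[:,0].round(3),"w",round(o['grip_width'],1),"F",o['contact_force'].round(1))
    return o,r
def go(P,zyaw=None):
    """offset in tool frame m & turn to reach P, jaw axis yaw (mod 180)"""
    o,r=st(); d=r.T@(np.array(P)-o['tool_pos'])/1000
    s="shift %s"%d.round(4)
    if zyaw is not None:
        y=np.degrees(np.arctan2(r[1,2],r[0,2])); a=-(zyaw-y) # turn about x(down)
        a=(a+90)%180-90
        s+=" turn %.1f (q6 %.2f)"%(a,o['joint_positions'][5])
    print(s)
E
python3 - <<'E'
from h import *
st()
im,K,W=cap("top"); hsv=cv2.cvtColor(im,cv2.COLOR_BGR2HSV); H,S,V=cv2.split(hsv)
for p in [(300,350),(430,310),(160,310),(258,230),(269,340),(290,225),(417,210),(316,168),(232,232)]: print(p,hsv[p[1],p[0]])
orange=(H>10)&(H<25)&(S>120)&(V>100)
for c,s in blobs(orange,4):print("or",c.round(1),s[4],ray(K,W,c,22).round(1))
red=((H<5)|(H>175))&(S>180); print("red",quad(red&(np.arange(640)[None]<205),K,W,25))
blue=(H>108)&(S>200)&(np.arange(640)[None]>383)&(np.arange(640)[None]<490); print("blue",quad(blue,K,W,25))
E
```

```text
t 0.15 tcp [194.4 487.3 192.3] zaxis yaw deg 68.24 xdown [-0.001 -0.001 -1.   ] w 91.7 F [-0.   0.7 -0.1]
(300, 350) [108 208  76]
(430, 310) [111 229 135]
(160, 310) [  1 236 161]
(258, 230) [108 206  68]
(269, 340) [ 19 190 165]
(290, 225) [150   3  88]
(417, 210) [120   8  65]
(316, 168) [  1 234 161]
(232, 232) [120   3  78]
or [206.3 158.2] 10 [843.5 166.6  22. ]
or [455.4 206.5] 33 [ 683.7 -358.6   22. ]
or [229.5 227.2] 24 [683.8 125.3  22. ]
or [281.4 228.8] 37 [670.  16.  22.]
or [296.1 238.8] 26 [645.5 -13.   22. ]
or [241.3 241.2] 36 [651.2 102.2  22. ]
or [354.9 272.3] 31 [ 563.1 -128.4   22. ]
or [287.1 280.3] 38 [559.8  13.2  22. ]
or [338.4 279.8] 37 [550.7 -92.6  22. ]
or [305.1 284.8] 30 [546.9 -22.9  22. ]
or [269.3 338.5] 205 [445.8  58.7  22. ]
or [347.3 325.6] 41 [ 456.3 -100.7   22. ]
or [361.4 338.7] 40 [ 427.7 -126.2   22. ]
red ((517.393798828125, 274.4808654785156), (159.3983154296875, 196.5130615234375), 88.6661605834961)
blue ((474.45196533203125, -275.19610595703125), (194.34228515625, 156.93026733398438), 4.943604946136475)
```

```bash
cat >> h.py <<'E'
def box(cx,cy,ang,hx,hy):
    a=np.radians(ang);u=np.array([np.cos(a),np.sin(a)]);v=np.array([-u[1],u[0]])
    return [np.array([cx,cy])+sx*hx*u+sy*hy*v for sx,sy in((1,1),(1,-1),(-1,-1),(-1,1))]
def draw(im,K,W,B,z,col):
    p=np.array([proj(K,W,[*b,z]) for b in B]); cv2.polylines(im,[np.round(p*4*8).astype(np.int32)],True,col,1,cv2.LINE_AA,3)
E
python3 - <<'E'
from h import *
im,K,W=cap("top");im2,K2,W2=cap("scene"); 
b=cv2.resize(im,None,fx=4,fy=4);b2=cv2.resize(im2,None,fx=4,fy=4)
for (bb,k,w) in((b,K,W),(b2,K2,W2)):
    draw(bb,k,w,box(474.5,-275.2,4.9,101,80),25,(0,255,255))
    draw(bb,k,w,box(474.5,-275.2,4.9,96,75),5,(0,255,0))
    draw(bb,k,w,box(517.4,274.5,-1.3,101,80),25,(0,255,255))
cv2.imwrite("pics/cr1.png",b[960:1520,1440:2080]);cv2.imwrite("pics/cr2.png",b2[960:1480,500:1140]);cv2.imwrite("pics/cr3.png",b2[360:760,1160:1700])
E
```

```text
(no output)
```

View pics/cr1.png

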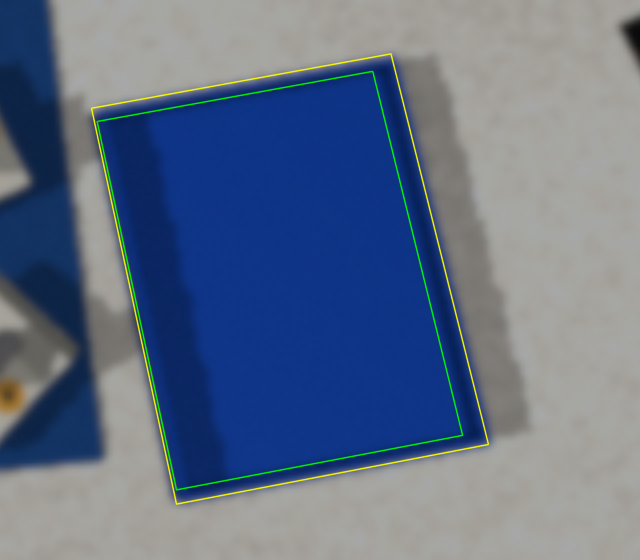

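View pics/cr2.png

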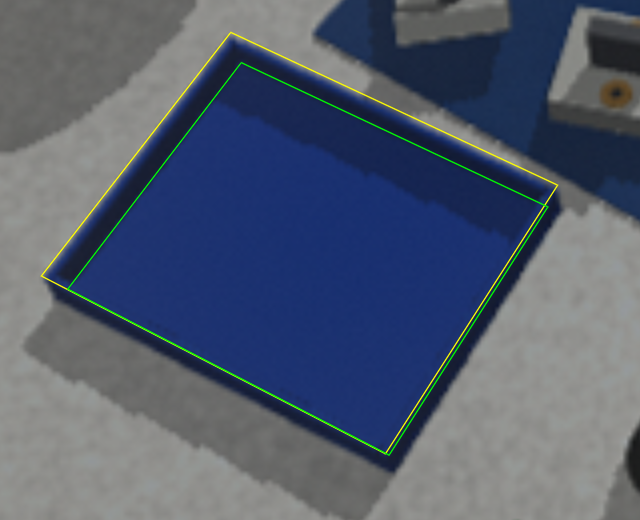

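```bash
cat >> h.py <<'E'
def look(tag=None,show=True):
    im,K,W=cap("top"); hsv=cv2.cvtColor(im,cv2.COLOR_BGR2HSV); H,S,V=cv2.split(hsv)
    orange=(H>10)&(H<25)&(S>120)&(V>90)
    bl=blobs(orange,6); D=[ray(K,W,c,22)[:2] for c,s in bl if s[4]<90]
    for i in range(len(D)):
        for j in range(i):
            v=D[i]-D[j]; n=np.hypot(*v)
            if 33<n<44: print("carrier",((D[i]+D[j])/2).round(1),"dots-yaw",round(np.degrees(np.arctan2(v[1],v[0]))%180,1),"n",round(n,1))
    for c,s in bl:
        if s[4]>=90:
            n,l=cv2.connectedComponents(orange.astype(np.uint8)); m=l==l[int(c[1]),int(c[0])]
            print("case",quad(m,K,W,56))
    g=cv2.GaussianBlur(V,(3,3),0)
    if tag:
        cv2.imwrite(f"pics/{tag}.png",cv2.resize(im[140:400,110:500],None,fx=2,fy=2,interpolation=cv2.INTER_CUBIC))
    return im,K,W
E
python3 - <<'E'
from h import *
im,K,W=look()
V=cv2.cvtColor(im,cv2.COLOR_BGR2GRAY)
print(V[212:244,328:360:1][::2,::2])
h=cv2.cvtColor(im,cv2.COLOR_BGR2HSV)
m=(h[...,1]<90)&(h[...,2]>60);m2=np.zeros_like(m);m2[208:246,325:362]=m[208:246,325:362]
print(quad(m2,K,W,30)); m3=np.zeros_like(m);m3[212:232,335:352]=V[212:232,335:352]>150;print(blobs(m3,5))
for p in [(220,190),(343,223)]:print(ray(K,W,p,0),ray(K,W,p,64))
E
```

```text
carrier [ 678.8 -378.9] dots-yaw 76.4 n 41.8
carrier [658.    1.4] dots-yaw 50.6 n 37.9
carrier [667.4 113.6] dots-yaw 35.3 n 39.6
carrier [ 557.1 -110.4] dots-yaw 109.7 n 37.9
carrier [553.3  -4.7] dots-yaw 70.2 n 38.3
carrier [ 442.  -113.5] dots-yaw 41.8 n 38.3
case ((446.4747619628906, 55.74517822265625), (14.028413772583008, 61.322044372558594), 89.41059112548828)
[[ 46  44  44  46  48  52  63  69  65  56  48  48  47  47  47  46]
 [ 45  45  46  58  81 100 112 118 114 104  82  59  44  43  39  38]
 [ 45  45  59  99 118 120 123 129 130 126 121 104  63  37  34  34]
 [ 45  55  96 119 123 124 137 152 153 142 127 120  99  52  33  34]
 [ 47  77 120 124 124 129 154 162 161 159 126 101  91  67  37  34]
 [ 49  95 122 124 125 128 158 164 163 161 126  92  89  79  43  33]
 [ 53 104 121 122 122 114 141 162 164 151 112  92  91  86  54  34]
 [ 53 109 126 126 124 108 105 123 121 100  89  91  92  89  58  34]
 [ 52 103 125 126 127 119  96  81  71  82  92  93 107 104  58  34]
 [ 47  89 122 126 125 125 117 104 104 118 118 117 123 107  50  33]
 [ 45  62 111 124 125 125 125 124 124 125 126 126 123  82  38  33]
 [ 44  46  79 117 125 125 125 125 125 126 125 123  96  48  33  34]
 [ 43  44  45  74 108 122 124 126 126 124 118  93  50  34  34  34]
 [ 44  44  43  41  55  79  94 101  99  86  64  41  34  35  37  37]
 [ 45  44  45  45  41  39  41  42  40  37  38  41  42  42  46  46]
 [ 44  45  44  45  46  45  43  40  44  45  46  46  46  47  47  47]]
((662.2064208984375, -111.64532470703125), (54.76914978027344, 56.318424224853516), 84.1712417602539)
[(array([343.23913043, 221.43478261]), array([340, 218,   8,   8,  46], dtype=int32))]
[775.64155298 144.65877877   0.        ] [753.53990712 133.25073406  64.        ]
[ 675.59330245 -117.06262075    0.        ] [ 660.04891552 -111.31719227   64.        ]
```

>>> {"method": "send_rows", "body": {"commands": [[[0,0,0,6,0.055],[0,0,0,6,0.055],[0,0,0,6,0.055]]]}}

```text
time: 0.6
tool_pos: [194.5, 487.4, 192.5]
tcp_rot: [-2.931, 1.57, -2.063]
contact_force: [0.2, -0.2, 0.2]
grip_width: 76.4
```

```bash
python3 -c "
from h import *
go([658,1.4,110],50.6)"
```

```text
t 0.6 tcp [194.5 487.4 192.5] zaxis yaw deg 49.7 xdown [-0.    -0.001 -1.   ] w 76.4 F [ 0.2 -0.2  0.2]
shift [ 0.0827 -0.6678 -0.0708] turn -0.9 (q6 0.18)
```

>>> {"method": "send_rows", "body": {"commands": [[[0,-0.04,-0.004,0,0.055],[0,-0.04,-0.004,0,0.055],[0,-0.04,-0.004,0,0.055],[0,-0.04,-0.004,0,0.055],[0,-0.04,-0.004,0,0.055],[0,-0.04,-0.004,0,0.055],[0,-0.04,-0.004,0,0.055],[0,-0.04,-0.004,0,0.055],[0,-0.04,-0.004,0,0.055],[0,-0.04,-0.004,0,0.055]]]}}

```text
time: 1.43
tool_pos: [476.8, 191.9, 192.2]
tcp_rot: [0.549, 1.567, 1.422]
contact_force: [0.4, 0.8, -0.1]
grip_width: 55.0
```

```bash
python3 -c "
from h import *
go([658,1.4,110],50.6)"
```

```text
t 1.43 tcp [476.8 191.9 192.2] zaxis yaw deg 50.03 xdown [ 0.001  0.004 -1.   ] w 55.0 F [ 0.4  0.8 -0.1]
shift [ 0.0816 -0.2614 -0.0299] turn -0.6 (q6 -0.64)
```

>>> {"method": "send_rows", "body": {"commands": [[[0.01,-0.037,-0.004,0,0.055],[0.01,-0.037,-0.004,0,0.055],[0.01,-0.037,-0.004,0,0.055],[0.01,-0.037,-0.004,0,0.055],[0.01,-0.037,-0.004,0,0.055],[0.01,-0.037,-0.004,0,0.055],[0.01,-0.038,-0.005,0,0.055],[0,0,0,0,0.055],[0,0,0,0,0.055]]]}}

```text
time: 2.18
tool_pos: [669.9, -16.9, 116.7]
tcp_rot: [-0.063, 1.565, 0.801]
contact_force: [-0.3, 0.6, 0.4]
grip_width: 55.4
```

```bash
python3 - <<'E'
from h import *
go([658,1.4,27],50.6)
im,K,W=cap("wrist")
for b,z,c in ((box(658,1.4,140.6,35,30),22,(0,255,0)),(box(658,1.4,140.6,18,6),56,(0,255,255))):
    p=np.array([proj(K,W,[*q,z]) for q in b]); cv2.polylines(im,[p.astype(int)],True,c)
cv2.imwrite("pics/w1.png",im)
E
```

```text
t 2.18 tcp [669.9 -16.9 116.7] zaxis yaw deg 49.49 xdown [ 0.004  0.004 -1.   ] w 55.4 F [-0.3  0.6  0.4]
shift [0.0897 0.0209 0.0057] turn -1.1 (q6 -1.01)
```

View pics/w1.png

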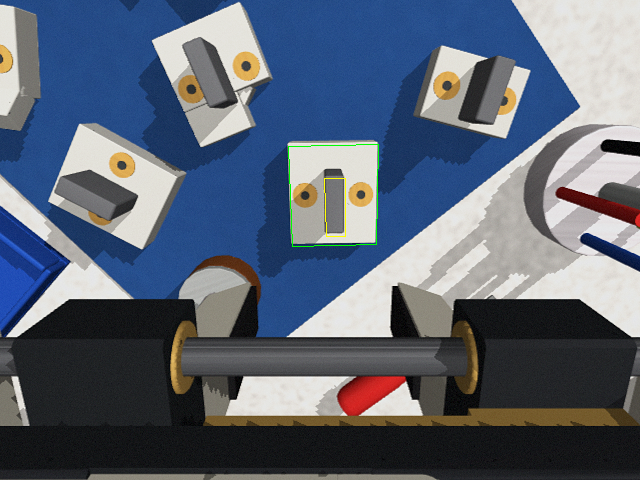

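>>> {"method": "send_rows", "body": {"commands": [[[0,0.01,0.003,-1,0.055],[0,0.009,0.002,0,0.055],[0.02,0,0,0,0.055],[0.025,0,0,0,0.055],[0.02,0,0,0,0.055],[0.008,0,0,0,0.055],[0,0,0,0,0.055]]]}}

```text
time: 2.82
tool_pos: [653.8, 12.2, 48.7]
tcp_rot: [-0.511, 1.559, 0.383]
contact_force: [-0.1, 0.6, -0.1]
grip_width: 54.9
```

```bash
python3 -c "
from h import *
go([658,1.4,27],50.6)"
```

```text
t 2.82 tcp [653.8  12.2  48.7] zaxis yaw deg 51.25 xdown [ 0.011  0.004 -1.   ] w 54.9 F [-0.1  0.6 -0.1]
shift [ 0.0217 -0.0099 -0.006 ] turn 0.7 (q6 -1.00)
```

>>> {"method": "send_rows", "body": {"commands": [[[0.005,-0.004,-0.003,0,0.055],[0.007,-0.002,-0.001,0.5,0.055],[0.005,-0.001,0,0,0.055],[0.003,0,0,0,0.055],[0,0,0,0,0.055]]]}}

```text
time: 3.23
tool_pos: [658.7, 6.6, 32.3]
tcp_rot: [-0.671, 1.553, 0.217]
contact_force: [-0.5, -0.1, -0.4]
grip_width: 55.2
```

```bash
python3 -c "
from h import *
go([658,1.4,27],50.6)"
```

```text
t 3.23 tcp [658.7   6.6  32.3] zaxis yaw deg 50.9 xdown [ 0.018  0.004 -1.   ] w 55.2 F [-0.5 -0.1 -0.4]
shift [ 0.0053 -0.0026 -0.0046] turn 0.3 (q6 -1.00)
```

>>> {"method": "send_rows", "body": {"commands": [[[0.004,-0.001,-0.003,0,0.055],[0.001,0,0,0,0.02],[0,0,0,0,0],[0,0,0,0,0],[0,0,0,0,0],[0,0,0,0,0],[0,0,0,0,0]]]}}

```text
time: 3.82
tool_pos: [658.5, 2.4, 27.8]
tcp_rot: [-0.704, 1.551, 0.183]
contact_force: [0.8, 0.6, 0.4]
grip_width: 19.7
```

```bash
python3 -c "
from h import *
st()"
```

```text
t 3.82 tcp [658.5   2.4  27.8] zaxis yaw deg 50.83 xdown [ 0.02   0.004 -1.   ] w 19.7 F [0.8 0.6 0.4]
```

>>> {"method": "send_rows", "body": {"commands": [[[0,0,0,0,0],[0,0,0,0,0],[0,0,0,0,0],[-0.02,0,0,0,0],[-0.025,0,0,0,0],[-0.025,0,0,0,0],[-0.015,0,0,0,0],[-0.005,0,0,0,0]]]}}

```text
time: 4.48
tool_pos: [654.7, 2.6, 118.2]
tcp_rot: [-0.546, 1.557, 0.342]
contact_force: [-1.6, 0.1, 1.3]
grip_width: 0.4
```

```bash
python3 -c "
from h import *
a=np.radians(4.9);C=lambda x,y:[474.5+x*np.cos(a)-y*np.sin(a),-275.2+x*np.sin(a)+y*np.cos(a)]
print(C(2,36),C(-62,0),C(2,-40),C(64,0))
go([*C(2,36),110],4.9)"
```

```text
[np.float64(473.4176813594366), np.float64(-239.16073549085263)] [np.float64(412.7265916361638), np.float64(-280.49584923451675)] [np.float64(479.9093675178765), np.float64(-314.88297800136155)] [np.float64(538.266098956218), np.float64(-269.73331691920845)]
t 4.48 tcp [654.7   2.6 118.2] zaxis yaw deg 50.84 xdown [ 0.013  0.005 -1.   ] w 0.4 F [-1.6  0.1  1.3]
shift [ 0.0048 -0.0121 -0.302 ] turn 45.9 (q6 -1.01)
```

```bash
python3 - <<'E'
from h import *
look("t1")
im,K,W=cap("wrist");cv2.imwrite("pics/w2.png",im)
E
```

```text
carrier [ 678.9 -378.7] dots-yaw 76.8 n 41.9
carrier [671.  111.8] dots-yaw 35.9 n 35.4
carrier [ 557.  -110.4] dots-yaw 109.5 n 37.8
carrier [ 442.4 -113.6] dots-yaw 41.5 n 38.3
```

View pics/t1.png

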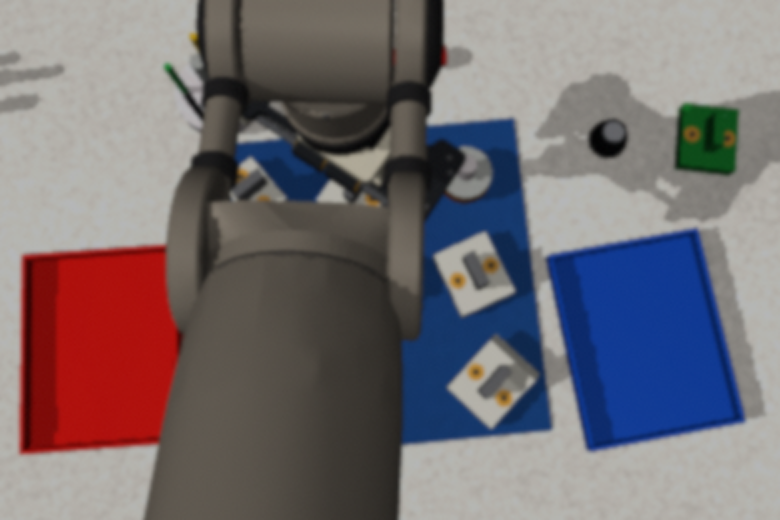

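View pics/w2.png

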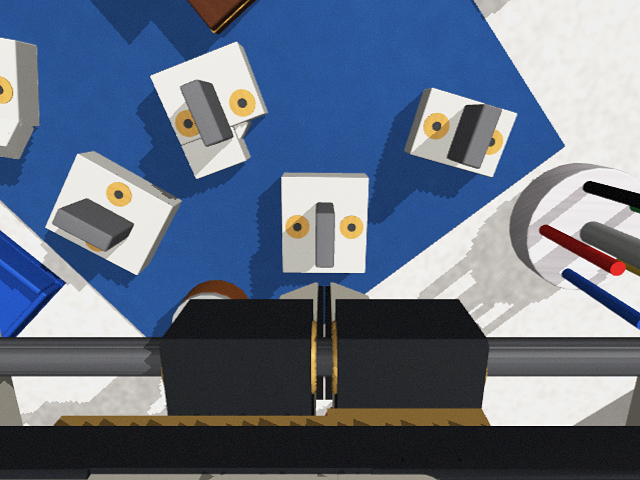

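```bash
cat >> h.py <<'E'
def wlook(tag=None):
    im,K,W=cap("wrist"); hsv=cv2.cvtColor(im,cv2.COLOR_BGR2HSV); H,S,V=cv2.split(hsv)
    m=((H>10)&(H<28)&(S>100)&(V>120)).astype(np.uint8); m[285:]=0
    m=cv2.morphologyEx(m,cv2.MORPH_CLOSE,np.ones((9,9)))
    D=[]
    for c,s in blobs(m,80):
        P=ray(K,W,c,22)[:2];D.append(P);print("dot",c.round(0),s[4],P.round(1))
    for i in range(len(D)):
        for j in range(i):
            v=D[i]-D[j]; n=np.hypot(*v)
            if 30<n<46: print("carrier",((D[i]+D[j])/2).round(1),"dots-yaw",round(np.degrees(np.arctan2(v[1],v[0]))%180,1),"n",round(n,1))
    if tag: cv2.imwrite(f"pics/{tag}.png",im)
    return im,K,W
E
python3 - <<'E'
from h import *
im,K,W=wlook()
o=monitor.get_obs();print(proj(K,W,o['tool_pos']),proj(K,W,[654.7,2.6,22]))
E
```

```text
dot [233.  14.] 81 [515.6  44.1]
dot [ 5. 92.] 262 [456.5 -98.6]
dot [242. 104.] 565 [557.5  13.5]
dot [186. 125.] 436 [544.2 -24.1]
dot [437. 127.] 538 [649.4 103. ]
dot [497. 144.] 240 [683.7 127.3]
dot [118. 195.] 483 [548.1 -92.7]
dot [298. 228.] 441 [643.7 -12.8]
dot [352. 228.] 432 [668.2  16.5]
carrier [550.8  -5.3] dots-yaw 70.5 n 39.9
carrier [666.6 115.1] dots-yaw 35.4 n 42.1
carrier [655.9   1.9] dots-yaw 50.2 n 38.3
[325.29252323 274.27987191] [324.4353949  226.20651919]
```

>>> {"method": "send_rows", "body": {"commands": [[[0.01,0,0,0,0.05],[0,0,0,0,0.05],[0,0,0,0,0.05],[0,0,0,0,0.05],[0,0,0,0,0.05],[0,0,0,0,0.05],[0,0,0,0,0.05]]]}}

```text
time: 5.22
tool_pos: [649.8, 3.2, 96.5]
tcp_rot: [1.158, 1.564, 2.045]
contact_force: [0.2, -0.4, -0.2]
grip_width: 42.4
```

```bash
python3 -c "
from h import *
go([656.5,1.6,26],50.3)"
```

```text
t 5.22 tcp [649.8   3.2  96.5] zaxis yaw deg 50.83 xdown [-0.003  0.006 -1.   ] w 42.4 F [ 0.2 -0.4 -0.2]
shift [ 0.0705 -0.0066  0.0028] turn 0.5 (q6 -1.01)
```

>>> {"method": "send_rows", "body": {"commands": [[[0.015,-0.003,0.001,0,0.05],[0.02,-0.002,0.001,0,0.05],[0.015,0,0,0,0.05],[0.007,0,0,0,0.05],[0.004,0,0,0,0.05],[0,0,0,0,0.05]]]}}

```text
time: 5.72
tool_pos: [657.0, 1.7, 35.6]
tcp_rot: [0.355, 1.565, 1.242]
contact_force: [0.7, -0.4, 0.4]
grip_width: 49.9
```

```bash
python3 -c "
from h import *
go([656.5,1.6,26],50.3)"
```

```text
t 5.72 tcp [657.    1.7  35.6] zaxis yaw deg 50.84 xdown [ 0.002  0.006 -1.   ] w 49.9 F [ 0.7 -0.4  0.4]
shift [ 0.0096  0.0003 -0.0004] turn 0.5 (q6 -1.01)
```

>>> {"method": "send_rows", "body": {"commands": [[[0.006,0,0,0,0.05],[0.003,0,0,0,0],[0,0,0,0,0],[0,0,0,0,0],[0,0,0,0,0],[0,0,0,0,0],[0,0,0,0,0],[0,0,0,0,0],[0,0,0,0,0],[0,0,0,0,0]]]}}

```text
time: 6.55
tool_pos: [659.4, 1.6, 30.0]
tcp_rot: [-0.366, 1.561, 0.522]
contact_force: [-0.8, -0.8, 0.0]
grip_width: 0.8
```

>>> {"method": "send_rows", "body": {"commands": [[[0,0,0,0,0],[0,0,0,0,0]]]}}

```text
time: 6.72
tool_pos: [659.4, 1.6, 30.1]
tcp_rot: [-0.368, 1.561, 0.519]
contact_force: [-0.4, 1.2, -0.2]
grip_width: 0.5
```

```bash
python3 -c "
from h import *
st(); wlook('w3')"
```

```text
t 6.72 tcp [659.4   1.6  30.1] zaxis yaw deg 50.85 xdown [ 0.009  0.005 -1.   ] w 0.5 F [-0.4  1.2 -0.2]
dot [202.  89.] 1101 [557.4  13.4]
dot [116. 123.] 469 [543.  -26.9]
dot [485. 123.] 1019 [649.6 103.3]
dot [ 29. 221.] 973 [548.  -93.1]
dot [284. 266.] 852 [643.8 -13. ]
dot [360. 266.] 840 [668.5  16.5]
carrier [550.2  -6.7] dots-yaw 70.4 n 42.9
carrier [656.2   1.7] dots-yaw 50.1 n 38.4
```

View pics/w3.png

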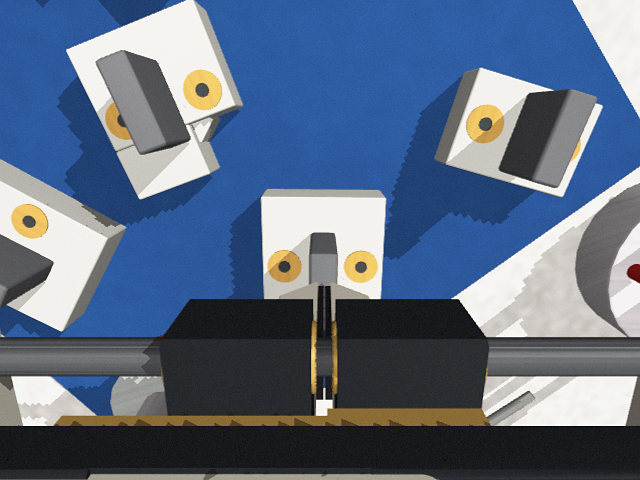

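```bash
python3 - <<'E'
from h import *
im,K,W=cap("scene"); o=monitor.get_obs()
p=proj(K,W,o['tool_pos']);print(p)
x,y=map(int,p)
c=cv2.resize(im[y-60:y+60,x-80:x+80],None,fx=5,fy=5,interpolation=cv2.INTER_CUBIC);q=((p-[x-80,y-60])*5).astype(int)
cv2.drawMarker(c,tuple(q),(0,255,255));cv2.imwrite("pics/s1.png",c)
E
```

```text
[349.28951262 239.01364229]
```

View pics/s1.png

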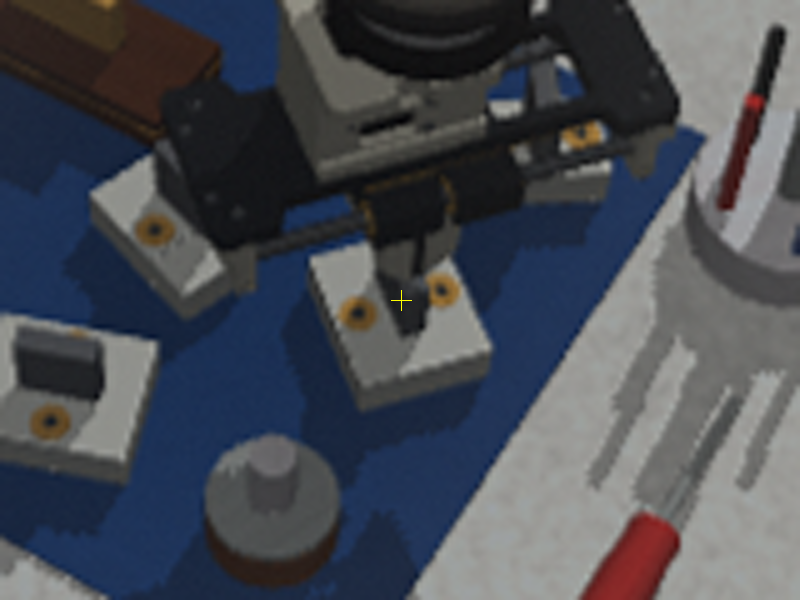

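>>> {"method": "send_rows", "body": {"commands": [[[-0.02,0,0,0,0],[-0.03,0,0,0,0.05],[-0.015,0,0,0,0.05],[-0.005,0,0,0,0.05],[0,0,0,0,0.05],[0,0,0,0,0.05],[0,0,0,0,0.05],[0,0,0,0,0.05],[0,0,0,0,0.05]]]}}

```text
time: 7.57
tool_pos: [656.0, 1.5, 97.2]
tcp_rot: [0.733, 1.565, 1.62]
contact_force: [0.1, 0.4, -0.7]
grip_width: 48.0
```

```bash
python3 - <<'E'
from h import *
o,r=st();im,K,W=cap("scene"); 
p=proj(K,W,o['tool_pos'])
x,y=map(int,p)
c=cv2.resize(im[y-60:y+60,x-80:x+80],None,fx=5,fy=5,interpolation=cv2.INTER_CUBIC)
w=o['grip_width']/2
for xx,col in((0,(0,255,255)),(-36,(0,255,0))):
  for s in(-1,1):
   for yy in (-10,10):
    q=((proj(K,W,o['tool_pos']+r@np.array([xx,yy,s*w]))-[x-80,y-60])*5).astype(int)
    cv2.drawMarker(c,tuple(map(int,q)),col,markerSize=10)
cv2.imwrite("pics/s2.png",c)
wlook("w4")
E
```

```text
t 7.57 tcp [656.    1.5  97.2] zaxis yaw deg 50.84 xdown [-0.     0.006 -1.   ] w 48.0 F [ 0.1  0.4 -0.7]
dot [238. 101.] 655 [557.4  13.5]
dot [177. 125.] 473 [544.  -24.4]
dot [447. 126.] 619 [649.5 103.1]
dot [512. 145.] 249 [684.1 127.6]
dot [105. 199.] 553 [548.1 -92.7]
dot [297. 235.] 504 [643.7 -12.8]
dot [355. 235.] 499 [668.2  16.6]
carrier [550.7  -5.5] dots-yaw 70.5 n 40.3
carrier [666.8 115.4] dots-yaw 35.4 n 42.5
carrier [656.    1.9] dots-yaw 50.2 n 38.3
```

View pics/s2.png

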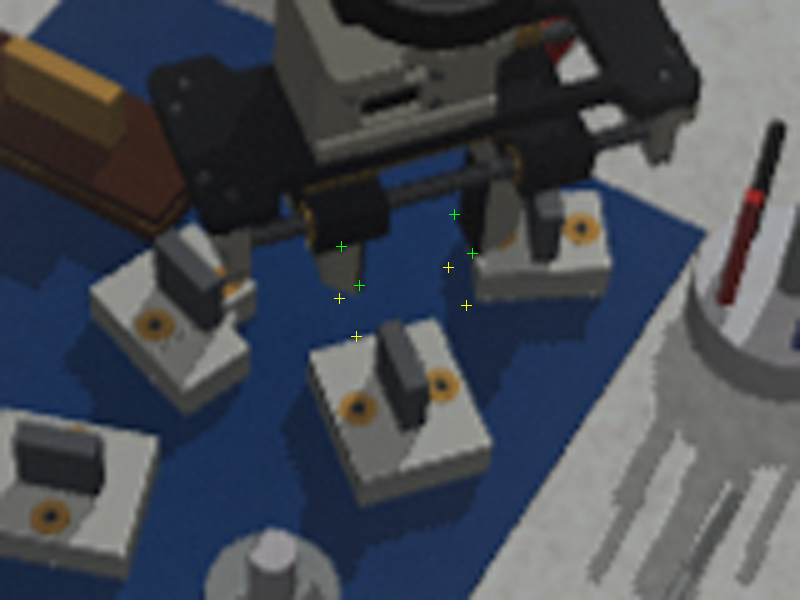

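View pics/w4.png

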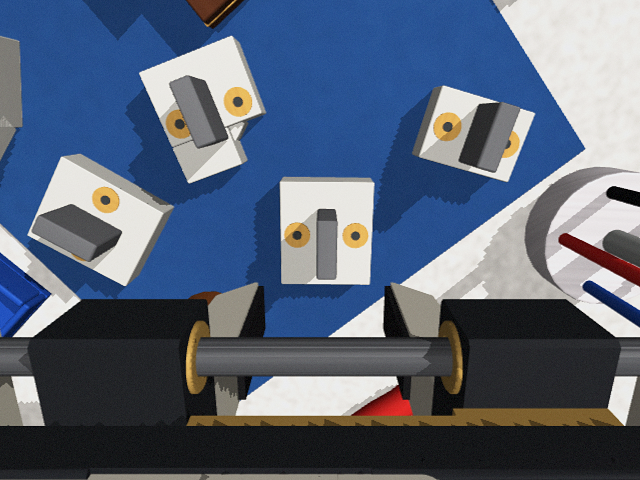

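>>> {"method": "send_rows", "body": {"commands": [[[0.02,0,0,0,0.045],[0.03,0,0,0,0.045],[0.025,0,0,0,0.045],[0.012,0,0,0,0.045],[0.005,0,0,0,0.045],[0,0,0,0,0.045]]]}}

```text
time: 8.17
tool_pos: [656.6, 2.0, 1.3]
tcp_rot: [0.503, 1.565, 1.39]
contact_force: [0.4, 1.2, -1.0]
grip_width: 45.2
```

```bash
python3 - <<'E'
from h import *
go([656,1.9,-3],50.3);wlook("w5")
E
```

```text
t 8.17 tcp [656.6   2.    1.3] zaxis yaw deg 50.84 xdown [ 0.001  0.006 -1.   ] w 45.2 F [ 0.4  1.2 -1. ]
shift [ 0.0042  0.0004 -0.0005] turn 0.5 (q6 -1.01)
dot [186.  92.] 1499 [557.3  13.4]
dot [515. 131.] 1371 [649.8 103.3]
dot [ 83. 132.] 364 [542.5 -28.5]
dot [  4. 246.] 251 [552.7 -89.5]
dot [282. 281.] 206 [639.3  -9.2]
dot [370. 281.] 179 [663.8  20.5]
carrier [549.9  -7.6] dots-yaw 70.5 n 44.5
carrier [651.6   5.7] dots-yaw 50.4 n 38.4
```

View pics/w5.png

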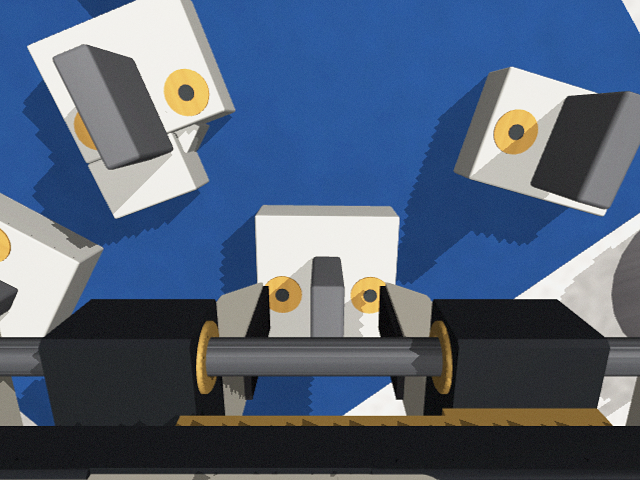

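Fingers now straddle the fin, which confirms that the real tips end about 36 mm short of the reported TCP. Closing.

>>> {"method": "send_rows", "body": {"commands": [[[0.003,0,0,0,0.045],[0,0,0,0,0],[0,0,0,0,0],[0,0,0,0,0],[0,0,0,0,0],[0,0,0,0,0],[0,0,0,0,0],[0,0,0,0,0],[0,0,0,0,0]]]}}

```text
time: 8.97
tool_pos: [660.3, 1.5, 4.3]
tcp_rot: [-0.476, 1.559, 0.411]
contact_force: [0.5, -0.4, -2.2]
grip_width: 11.9
```

>>> {"method": "send_rows", "body": {"commands": [[[-0.02,0,0,0,0],[-0.03,0,0,0,0],[-0.02,0,0,0,0],[-0.01,0,0,0,0],[0,0,0,0,0]]]}}

```text
time: 9.38
tool_pos: [657.1, 1.5, 83.8]
tcp_rot: [0.197, 1.564, 1.084]
contact_force: [0.8, -0.4, -1.0]
grip_width: 11.9
```

```bash
python3 - <<'E'
from h import *
wlook("w6");go([473.4,-239.2,80],4.9)
E
```

```text
dot [231.  98.] 725 [557.4  13.5]
dot [166. 123.] 483 [543.8 -24.9]
dot [452. 125.] 690 [649.4 103.1]
dot [521. 145.] 243 [684.6 127.8]
dot [ 92. 202.] 606 [548.2 -92.7]
dot [280. 277.] 467 [657.6 -36.6]
dot [367. 277.] 469 [693.3   7. ]
carrier [550.6  -5.7] dots-yaw 70.5 n 40.8
carrier [667.  115.5] dots-yaw 35.1 n 43.0
t 9.43 tcp [656.6   1.5  82.6] zaxis yaw deg 50.84 xdown [ 0.002  0.006 -1.   ] w 11.8 F [ 0.2 -0.3 -2.1]
shift [ 0.0009 -0.01   -0.3024] turn 45.9 (q6 -1.01)
```

View pics/w6.png

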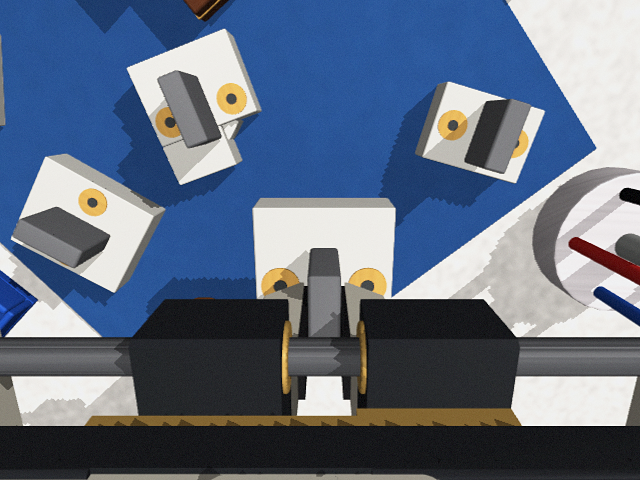

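>>> {"method": "send_rows", "body": {"commands": [[[-0.005,0,-0.02,0,0],[0,0,-0.035,0,0],[0,0,-0.04,0,0],[0,-0.002,-0.04,0,0],[0,-0.002,-0.04,0,0],[0,-0.002,-0.04,0,0],[0,-0.002,-0.035,0,0],[0,-0.002,-0.025,0,0],[0,0,-0.012,0,0],[0,0,-0.004,0,0]]]}}

```text
time: 10.27
tool_pos: [466.6, -233.7, 70.3]
tcp_rot: [1.472, 1.549, 2.365]
contact_force: [0.1, -1.2, -1.6]
grip_width: 11.9
```

>>> {"method": "send_rows", "body": {"commands": [[[0,0,0,7,0],[0,0,0,7,0],[0,0,0,7,0],[0,0,0,7,0],[0,0,0,7,0],[0,0,0,6,0],[0,0,0,3,0],[0,0,0,1,0]]]}}

```text
time: 10.93
tool_pos: [463.7, -228.5, 61.4]
tcp_rot: [2.309, 1.534, 2.389]
contact_force: [0.1, 0.1, -1.5]
grip_width: 11.9
```

```bash
python3 - <<'E'
from h import *
go([473.4,-239.2,30],4.9);wlook("w7")
E
```

```text
t 10.93 tcp [ 463.7 -228.5   61.4] zaxis yaw deg 4.59 xdown [-0.027  0.025 -0.999] w 11.9 F [ 0.1  0.1 -1.5]
shift [ 0.0309 -0.0123  0.0096] turn -0.3 (q6 -0.69)
dot [330.  10.] 546 [ 455.2 -102.6]
dot [523.   8.] 527 [550.1 -94.5]
dot [270.  54.] 928 [ 426.2 -124.9]
dot [535.  80.] 863 [ 562.6 -127.1]
dot [280. 277.] 464 [ 437.4 -246.1]
dot [367. 277.] 469 [ 488.6 -241.5]
carrier [ 440.7 -113.7] dots-yaw 37.5 n 36.6
carrier [ 556.3 -110.8] dots-yaw 111.0 n 34.9
```

View pics/w7.png

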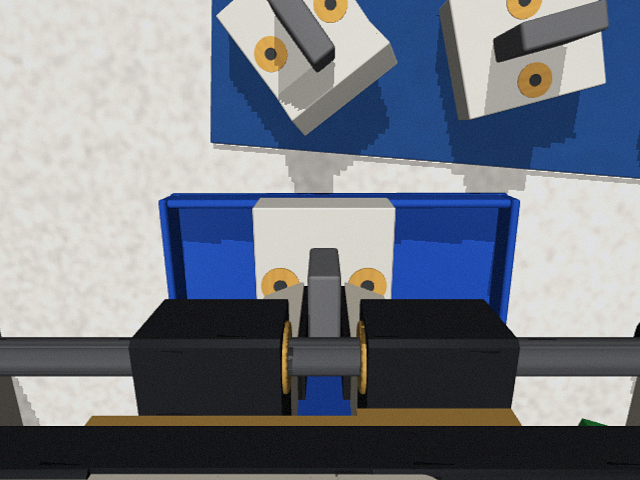

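```bash
python3 - <<'E'
from h import *
go([473.7,-242,30],4.9)
E
```

```text
t 10.98 tcp [ 463.6 -228.3   61.3] zaxis yaw deg 4.64 xdown [-0.027  0.025 -0.999] w 11.8 F [ 0.3  0.5 -1.6]
shift [ 0.0307 -0.0153  0.0097] turn -0.3 (q6 -0.69)
```

>>> {"method": "send_rows", "body": {"commands": [[[0,-0.007,0.004,0,0],[0.01,-0.004,0.003,0,0],[0.01,-0.002,0.001,0,0],[0.006,0,0,0,0],[0.003,0,0,0,0],[0,0,0,0,0]]]}}

```text
time: 11.48
tool_pos: [472.7, -239.9, 26.3]
tcp_rot: [2.308, 1.531, 2.396]
contact_force: [0.2, -0.0, -1.5]
grip_width: 11.8
```

```bash
python3 - <<'E'
from h import *
go([473.7,-242,11],4.9)
E
```

```text
t 11.48 tcp [ 472.7 -239.9   26.3] zaxis yaw deg 5.05 xdown [-0.029  0.027 -0.999] w 11.8 F [ 0.2 -0.  -1.5]
shift [ 0.0152 -0.0027  0.0012] turn 0.1 (q6 -0.71)
```

>>> {"method": "send_rows", "body": {"commands": [[[0.004,-0.002,0.001,0,0],[0.005,0,0,0,0],[0.003,0,0,0,0],[0.002,0,0,0,0],[0.001,0,0,0,0]]]}}

```text
time: 11.9
tool_pos: [473.3, -241.4, 9.6]
tcp_rot: [2.308, 1.53, 2.396]
contact_force: [0.5, 0.7, -1.2]
grip_width: 12.0
```

```bash
python3 - <<'E'
from h import *
go([473.7,-242,11],4.9);wlook("w8")
E
```

```text
t 11.9 tcp [ 473.3 -241.4    9.6] zaxis yaw deg 5.07 xdown [-0.03   0.027 -0.999] w 12.0 F [ 0.5  0.7 -1.2]
shift [-0.0014 -0.0006  0.0003] turn 0.2 (q6 -0.71)
dot [230.   6.] 510 [ 426.5 -129.7]
dot [581.  29.] 1528 [ 562.8 -126.8]
dot [280. 277.] 466 [ 452.5 -239.7]
dot [367. 277.] 468 [ 492.2 -235.8]
carrier [ 472.4 -237.7] dots-yaw 5.6 n 39.9
```

View pics/w8.png

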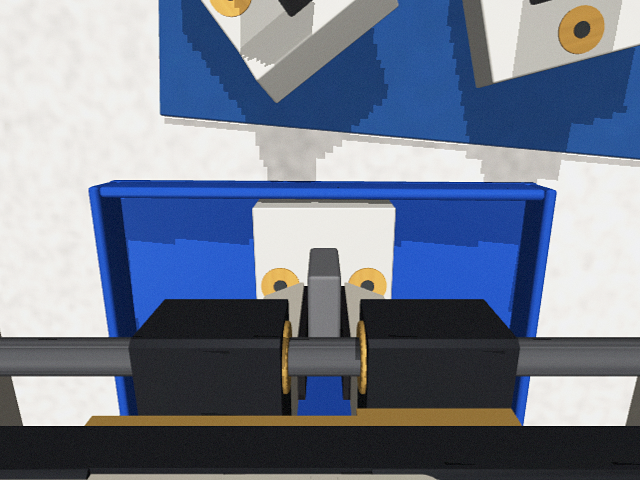

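>>> {"method": "send_rows", "body": {"commands": [[[0.002,0,0,0,0],[0.0015,0,0,0,0],[0.0015,0,0,0,0]]]}}

```text
time: 12.2
tool_pos: [473.1, -241.2, 7.1]
tcp_rot: [2.309, 1.531, 2.398]
contact_force: [-5.5, 3.4, 17.1]
grip_width: 11.8
```

```bash
python3 - <<'E'
from h import *
st()
E
```

```text
t 12.2 tcp [ 473.1 -241.2    7.1] zaxis yaw deg 5.09 xdown [-0.029  0.027 -0.999] w 11.8 F [-5.5  3.4 17.1]
```

Contact. Release and rise.

>>> {"method": "send_rows", "body": {"commands": [[[0,0,0,0,0.04],[0,0,0,0,0.04],[0,0,0,0,0.04],[0,0,0,0,0.04],[0,0,0,0,0.04],[-0.02,0,0,0,0.045],[-0.03,0,0,0,0.045],[-0.03,0,0,0,0.045],[-0.015,0,0,0,0.045],[-0.005,0,0,0,0.045]]]}}

```text
time: 13.03
tool_pos: [475.1, -243.2, 109.3]
tcp_rot: [2.32, 1.527, 2.408]
contact_force: [-0.5, -0.0, -0.4]
grip_width: 45.2
```

```bash
python3 - <<'E'
from h import *
st();wlook("w9"); look("t2"); go([556.8,-110.5,80],109.6)
E
```

```text
t 13.03 tcp [ 475.1 -243.2  109.3] zaxis yaw deg 5.09 xdown [-0.032  0.029 -0.999] w 45.2 F [-0.5 -0.  -0.4]
dot [317.   5.] 302 [ 455.  -103.4]
dot [476.   5.] 260 [549.8 -95.4]
dot [267.  39.] 648 [ 426.1 -124.8]
dot [487.  63.] 651 [ 562.2 -127. ]
dot [297. 227.] 473 [ 452.7 -241.4]
dot [353. 227.] 480 [ 491.2 -237.8]
carrier [ 440.5 -114.1] dots-yaw 36.3 n 36.0
carrier [ 556.  -111.2] dots-yaw 111.4 n 33.9
carrier [ 472.  -239.6] dots-yaw 5.3 n 38.6
carrier [ 679.1 -378.9] dots-yaw 77.3 n 41.7
carrier [667.4 113.6] dots-yaw 35.3 n 39.6
carrier [ 557.  -110.5] dots-yaw 109.4 n 37.9
carrier [553.3  -4.7] dots-yaw 70.1 n 38.2
carrier [ 473.4 -240.3] dots-yaw 5.2 n 38.7
carrier [ 442.3 -113.5] dots-yaw 41.8 n 38.4
case ((446.64166259765625, 55.85820388793945), (14.502278327941895, 61.66071319580078), 89.47052764892578)
t 13.13 tcp [ 474.7 -242.9  107.9] zaxis yaw deg 5.09 xdown [-0.033  0.03  -0.999] w 44.8 F [ 0.8  0.2 -1.6]
shift [0.0291 0.1237 0.0943] turn 75.5 (q6 -0.71)
```

View pics/w9.png

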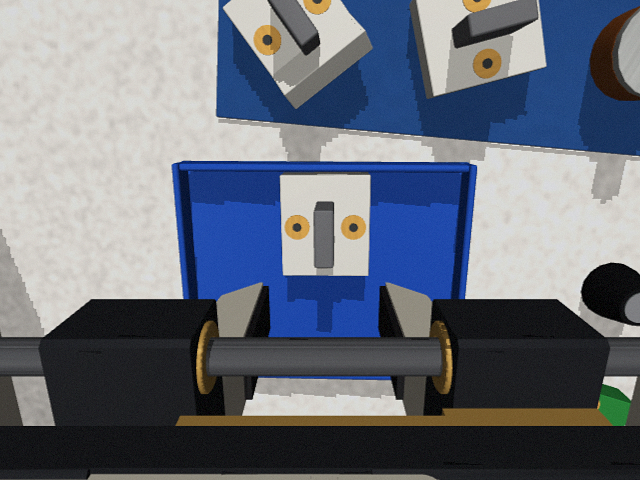

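View pics/t2.png

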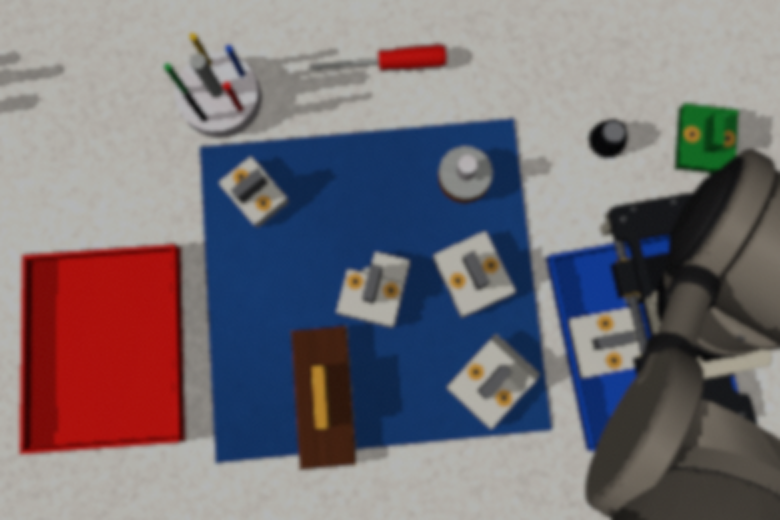

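>>> {"method": "send_rows", "body": {"commands": [[[0,0,0,7,0.045],[0,0,0,7,0.045],[0,0,0,7,0.045],[0,0,0,7,0.045],[0,0,0,7,0.045],[0,0,0,7,0.045],[0,0,0,7,0.045],[0,0,0,7,0.045],[0,0,0,7,0.045],[0,0,0,7,0.045]]]}}

```text
time: 13.97
tool_pos: [466.7, -237.3, 90.5]
tcp_rot: [-2.669, 1.499, 2.453]
contact_force: [-0.5, -0.6, 0.6]
grip_width: 44.8
```

```bash
python3 - <<'E'
from h import *
go([556.8,-110.5,80],109.6)
E
```

```text
t 13.97 tcp [ 466.7 -237.3   90.5] zaxis yaw deg -66.59 xdown [-0.055  0.046 -0.997] w 44.8 F [-0.5 -0.6  0.6]
shift [ 0.0113  0.1335 -0.0797] turn 3.8 (q6 0.54)
```

>>> {"method": "send_rows", "body": {"commands": [[[0,0.03,-0.018,0,0.045],[0,0.035,-0.021,1,0.045],[0,0.035,-0.021,1,0.045],[0,0.018,-0.01,1,0.045],[0,0.006,-0.004,0,0.045]]]}}

```text
time: 14.38
tool_pos: [550.4, -118.4, 80.9]
tcp_rot: [-2.553, 1.484, 2.498]
contact_force: [-0.2, -0.3, -0.4]
grip_width: 44.9
```

```bash
python3 - <<'E'
from h import *
go([556.8,-110.5,30],109.6);wlook()
E
```

```text
t 14.38 tcp [ 550.4 -118.4   80.9] zaxis yaw deg -70.69 xdown [-0.069  0.052 -0.996] w 44.9 F [-0.2 -0.3 -0.4]
shift [ 0.0507  0.0111 -0.0017] turn -0.3 (q6 0.86)
dot [121. 148.] 416 [558.5  17.1]
dot [ 64. 196.] 154 [516.4  46.8]
dot [177. 191.] 582 [544.6 -21. ]
dot [287. 225.] 560 [548.1 -91.2]
dot [349. 226.] 585 [ 560.7 -127.4]
dot [  4. 275.] 164 [445.2  80.3]
carrier [551.5  -2. ] dots-yaw 69.9 n 40.7
carrier [ 554.4 -109.3] dots-yaw 109.3 n 38.4
```

>>> {"method": "send_rows", "body": {"commands": [[[0.015,0.006,-0.001,0,0.05],[0.02,0.002,0,0,0.05],[0.012,0,0,0,0.05],[0,0,0,0,0.05],[0,0,0,0,0.05],[0,0,0,0,0.05],[0,0,0,0,0.05],[0,0,0,0,0.05]]]}}

```text
time: 15.1
tool_pos: [548.5, -116.7, 28.4]
tcp_rot: [-2.51, 1.477, 2.544]
contact_force: [-0.2, 0.1, 0.6]
grip_width: 49.7
```

```bash
python3 - <<'E'
from h import *
go([556.8,-110.5,30],109.6);print(monitor.get_obs()['dq'].round(4))
E
```

```text
t 15.1 tcp [ 548.5 -116.7   28.4] zaxis yaw deg -70.55 xdown [-0.077  0.053 -0.996] w 49.7 F [-0.2  0.1  0.6]
shift [-0.0019  0.0098 -0.0032] turn -0.1 (q6 0.86)
[-0.0121 -0.0098 -0.0054 -0.0029  0.0041 -0.0043]
```

>>> {"method": "send_rows", "body": {"commands": [[[0,0,0,0,0.05],[0,0,0,0,0.05],[0,0,0,0,0.05],[0,0,0,0,0.05],[0,0,0,0,0.05]]]}}

```text
time: 15.52
tool_pos: [549.8, -117.8, 30.9]
tcp_rot: [-2.521, 1.482, 2.532]
contact_force: [0.1, -0.1, 0.2]
grip_width: 50.2
```

```bash
python3 - <<'E'
from h import *
go([556.8,-110.5,30],109.6);print(monitor.get_obs()['dq'].round(4))
E
```

```text
t 15.52 tcp [ 549.8 -117.8   30.9] zaxis yaw deg -70.55 xdown [-0.073  0.051 -0.996] w 50.2 F [ 0.1 -0.1  0.2]
shift [ 0.0007  0.0091 -0.0045] turn -0.2 (q6 0.86)
[ 0.0023 -0.0038 -0.0013  0.0007  0.0003 -0.0008]
```

>>> {"method": "send_rows", "body": {"commands": [[[0,0,0,-7,0.05],[0,0,0,-7,0.05],[0,0,0,-7,0.05],[0,0,0,-7,0.05],[0,0,0,0,0.05]]]}}

```text
time: 15.93
tool_pos: [550.2, -117.4, 31.3]
tcp_rot: [-3.028, 1.482, 2.531]
contact_force: [0.1, 0.0, -0.3]
grip_width: 49.7
```

```bash
python3 - <<'E'
from h import *
go([556.8,-110.5,30],109.6);print(monitor.get_obs()['dq'].round(4),monitor.get_obs()['joint_positions'].round(3))
E
```

```text
t 15.93 tcp [ 550.2 -117.4   31.3] zaxis yaw deg -41.54 xdown [-0.072  0.051 -0.996] w 49.7 F [ 0.1  0.  -0.3]
shift [0.0011 0.0096 0.0005] turn 28.9 (q6 0.35)
[ 0.0012 -0.0008 -0.003   0.0007 -0.0004  0.1348] [-0.36   0.628  1.535  0.025  1.064  0.351]
```

>>> {"method": "send_rows", "body": {"commands": [[[0,0,0,7,0.05],[0,0,0,7,0.05],[0,0,0,7,0.05],[0,0,0,7,0.05],[0,0,0,0,0.05]]]}}

```text
time: 16.35
tool_pos: [550.4, -117.1, 31.4]
tcp_rot: [-2.514, 1.483, 2.53]
contact_force: [-0.5, 0.1, 0.3]
grip_width: 50.0
```

```bash
python3 - <<'E'
from h import *
go([556.8,-110.5,30],109.6);print(monitor.get_obs()['dq'].round(4),monitor.get_obs()['joint_positions'].round(3))
E
```

```text
t 16.35 tcp [ 550.4 -117.1   31.4] zaxis yaw deg -71.12 xdown [-0.072  0.051 -0.996] w 50.0 F [-0.5  0.1  0.3]
shift [ 0.0013  0.0083 -0.0041] turn -0.7 (q6 0.87)
[ 0.0019  0.0019 -0.0007  0.0005  0.0007 -0.089 ] [-0.36   0.628  1.535  0.025  1.064  0.867]
```

>>> {"method": "send_rows", "body": {"commands": [[[-0.005,0,0,0,0.05],[-0.01,0,0,0,0.05],[-0.01,0,0,0,0.05],[-0.01,0,0,0,0.05],[-0.01,0,0,0,0.05],[-0.01,0,0,0,0.05],[-0.005,0,0,0,0.05],[0,0,0,0,0.05],[0,0,0,0,0.05]]]}}

```text
time: 17.1
tool_pos: [556.6, -120.8, 100.7]
tcp_rot: [-2.54, 1.488, 2.514]
contact_force: [-0.5, -0.2, -0.9]
grip_width: 49.9
```

```bash
python3 - <<'E'
from h import *
st();print(monitor.get_obs()['dq'].round(4),monitor.get_obs()['joint_positions'].round(3))
E
```

```text
t 17.1 tcp [ 556.6 -120.8  100.7] zaxis yaw deg -70.51 xdown [-0.067  0.049 -0.997] w 49.9 F [-0.5 -0.2 -0.9]
[-0.0002 -0.0155 -0.0115  0.0013  0.009  -0.0055] [-0.362  0.555  1.45   0.023  1.217  0.858]
```

>>> {"method": "send_rows", "body": {"commands": [[[0.035,0,0,0,0.05],[0,0,0,0,0.05],[0,0,0,0,0.05],[0,0,0,0,0.05]]]}}

```text
time: 17.43
tool_pos: [554.6, -119.3, 66.5]
tcp_rot: [-2.544, 1.489, 2.511]
contact_force: [-0.4, -0.0, 0.4]
grip_width: 50.3
```

```bash
python3 - <<'E'
from h import *
st();print(monitor.get_obs()['dq'].round(4),monitor.get_obs()['joint_positions'].round(3))
E
```

```text
t 17.43 tcp [ 554.6 -119.3   66.5] zaxis yaw deg -70.44 xdown [-0.066  0.048 -0.997] w 50.3 F [-0.4 -0.   0.4]
[-0.0018 -0.0125 -0.0299 -0.0001  0.0153 -0.0022] [-0.361  0.588  1.496  0.024  1.137  0.856]
```

>>> {"method": "send_rows", "body": {"commands": [[[-0.01,0.04,0,0,0.05],[0,0,0,0,0.05],[0,0,0,0,0.05],[0,0,0,0,0.05]]]}}

```text
time: 17.77
tool_pos: [592.4, -105.4, 76.4]
tcp_rot: [-2.532, 1.485, 2.523]
contact_force: [-0.3, -0.1, -0.1]
grip_width: 50.2
```

```bash
python3 - <<'E'
from h import *
st();print(monitor.get_obs()['dq'].round(4),monitor.get_obs()['joint_positions'].round(3))
E
```

```text
t 17.77 tcp [ 592.4 -105.4   76.4] zaxis yaw deg -70.46 xdown [-0.069  0.049 -0.996] w 50.2 F [-0.3 -0.1 -0.1]
[ 0.0012 -0.0021 -0.0024 -0.0086  0.0219 -0.0039] [-0.318  0.635  1.374  0.027  1.214  0.899]
```

>>> {"method": "send_rows", "body": {"commands": [[[0,-0.01,0,0,0.05],[0,-0.01,0,0,0.05],[0,-0.01,0,0,0.05],[0,-0.005,0,0,0.05],[0,0,0,0,0.05]]]}}

```text
time: 18.18
tool_pos: [555.2, -119.2, 80.3]
tcp_rot: [-2.535, 1.487, 2.52]
contact_force: [0.5, -0.4, -0.1]
grip_width: 49.9
```

```bash
python3 - <<'E'
from h import *
st();print(monitor.get_obs()['dq'].round(4),monitor.get_obs()['joint_positions'].round(3))
E
```

```text
t 18.18 tcp [ 555.2 -119.2   80.3] zaxis yaw deg -70.48 xdown [-0.068  0.049 -0.997] w 49.9 F [ 0.5 -0.4 -0.1]
[-0.0118 -0.0185  0.017   0.0013 -0.0013  0.0002] [-0.36   0.574  1.478  0.023  1.171  0.859]
```

```bash
cat >> h.py <<'E'
def tip(P,zyaw=None):
    """P = wanted true fingertip position"""
    o=monitor.get_obs(); go(np.array(P)+36*R(o)[:,0],zyaw)
E
python3 -c "
from h import *
tip([556.5,-110.2,36],109.6)"
```

```text
t 18.18 tcp [ 555.2 -119.2   80.3] zaxis yaw deg -70.48 xdown [-0.068  0.049 -0.997] w 49.9 F [ 0.5 -0.4 -0.1]
shift [ 0.0805  0.0063 -0.005 ] turn -0.1 (q6 0.86)
```

>>> {"method": "send_rows", "body": {"commands": [[[0.02,0.003,-0.003,0,0.05],[0.03,0.002,-0.001,0,0.05],[0.02,0,0,0,0.05],[0.004,0,0,0,0.05],[0,0,0,0,0.05],[0,0,0,0,0.05]]]}}

```text
time: 18.68
tool_pos: [554.2, -112.5, 8.4]
tcp_rot: [-2.562, 1.494, 2.489]
contact_force: [0.1, -0.2, -0.1]
grip_width: 49.8
```

```bash
python3 -c "
from h import *
tip([556.5,-110.2,36],109.6)"
```

```text
t 18.68 tcp [ 554.2 -112.5    8.4] zaxis yaw deg -70.67 xdown [-0.061  0.046 -0.997] w 49.8 F [ 0.1 -0.2 -0.1]
shift [ 0.0084  0.0018 -0.0032] turn -0.3 (q6 0.87)
```

>>> {"method": "send_rows", "body": {"commands": [[[0.008,0.001,-0.003,0,0.05],[0.002,0,0,0,0.02],[0,0,0,0,0],[0,0,0,0,0],[0,0,0,0,0],[0,0,0,0,0],[0,0,0,0,0],[0,0,0,0,0],[0,0,0,0,0],[0,0,0,0,0]]]}}

```text
time: 19.52
tool_pos: [556.7, -109.7, 2.5]
tcp_rot: [-2.601, 1.502, 2.45]
contact_force: [0.2, 0.3, -0.6]
grip_width: 11.6
```

```bash
python3 -c "
from h import *
tip([556.5,-110.2,36],109.6);wlook('w10')"
```

```text
t 19.52 tcp [ 556.7 -109.7    2.5] zaxis yaw deg -70.66 xdown [-0.053  0.044 -0.998] w 11.6 F [ 0.2  0.3 -0.6]
shift [ 0.0026 -0.0016 -0.0016] turn -0.3 (q6 0.87)
dot [ 40. 191.] 670 [559.4  17.4]
dot [121. 252.] 985 [544.2 -20.8]
carrier [551.8  -1.7] dots-yaw 68.3 n 41.2
```

View pics/w10.png

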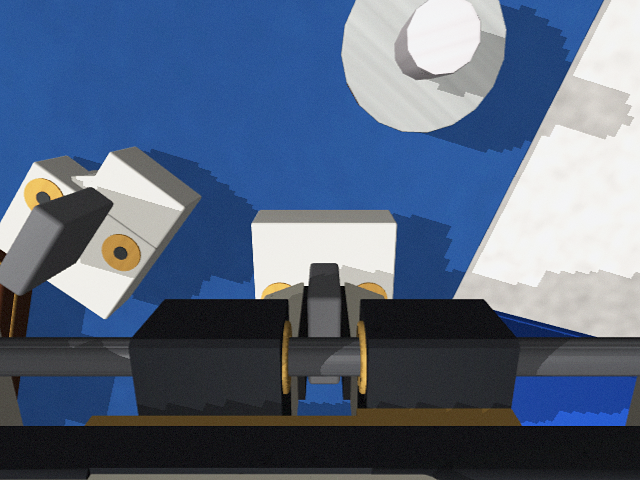

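>>> {"method": "send_rows", "body": {"commands": [[[-0.006,0,0,0,0],[-0.012,0,0,0,0],[-0.012,0,0,0,0],[-0.012,0,0,0,0],[-0.012,0,0,0,0],[-0.012,0,0,0,0],[-0.01,0,0,0,0],[-0.005,0,0,0,0]]]}}

```text
time: 20.23
tool_pos: [559.7, -113.3, 87.0]
tcp_rot: [-2.574, 1.498, 2.477]
contact_force: [-0.2, -0.9, -0.2]
grip_width: 11.8
```

```bash
python3 -c "
from h import *
tip([413,-280,100],4.9)"
```

```text
t 20.23 tcp [ 559.7 -113.3   87. ] zaxis yaw deg -70.68 xdown [-0.057  0.045 -0.997] w 11.8 F [-0.2 -0.9 -0.2]
shift [ 0.024  -0.1942  0.1077] turn -75.6 (q6 0.87)
```

>>> {"method": "send_rows", "body": {"commands": [[[0,-0.014,0.008,0,0],[0,-0.024,0.013,0,0],[0,-0.024,0.013,0,0],[0,-0.024,0.013,0,0],[0,-0.024,0.013,0,0],[0,-0.024,0.013,0,0],[0,-0.024,0.013,0,0],[0,-0.018,0.01,0,0],[0,-0.01,0.006,0,0],[0,-0.004,0.002,0,0]]]}}

```text
time: 21.07
tool_pos: [410.6, -280.0, 90.2]
tcp_rot: [-2.6, 1.502, 2.456]
contact_force: [-0.4, 0.3, -1.2]
grip_width: 11.9
```

```bash
python3 -c "
from h import *
tip([413,-280,100],4.9)"
```

```text
t 21.07 tcp [ 410.6 -280.    90.2] zaxis yaw deg -70.4 xdown [-0.053  0.044 -0.998] w 11.9 F [-0.4  0.3 -1.2]
shift [0.0261 0.0018 0.0002] turn -75.3 (q6 0.48)
```

Tilt held steady. Turn.

>>> {"method": "send_rows", "body": {"commands": [[[0,0,0,-7,0],[0,0,0,-7,0],[0,0,0,-7,0],[0,0,0,-7,0],[0,0,0,-7,0],[0,0,0,-7,0],[0,0,0,-7,0],[0,0,0,-7,0],[0,0,0,-7,0],[0,0,0,-7,0]]]}}

```text
time: 21.9
tool_pos: [411.8, -277.3, 90.1]
tcp_rot: [2.408, 1.5, 2.429]
contact_force: [-0.7, 0.5, -1.5]
grip_width: 11.8
```

>>> {"method": "send_rows", "body": {"commands": [[[0,0,0,-2,0],[0,0,0,0,0]]]}}

```text
time: 22.07
tool_pos: [412.5, -276.2, 90.1]
tcp_rot: [2.36, 1.499, 2.425]
contact_force: [-0.4, -0.0, -1.8]
grip_width: 11.6
```

```bash
python3 -c "
from h import *
tip([413,-279,60],4.9);wlook('w11')"
```

```text
t 22.07 tcp [ 412.5 -276.2   90.1] zaxis yaw deg 3.8 xdown [-0.054  0.047 -0.997] w 11.6 F [-0.4 -0.  -1.8]
shift [ 0.0659 -0.0043  0.0018] turn -1.1 (q6 -0.81)
dot [466. 190.] 524 [ 493.4 -237.3]
dot [401. 191.] 603 [ 453.8 -240.9]
carrier [ 473.6 -239.1] dots-yaw 5.3 n 39.8
```

View pics/w11.png

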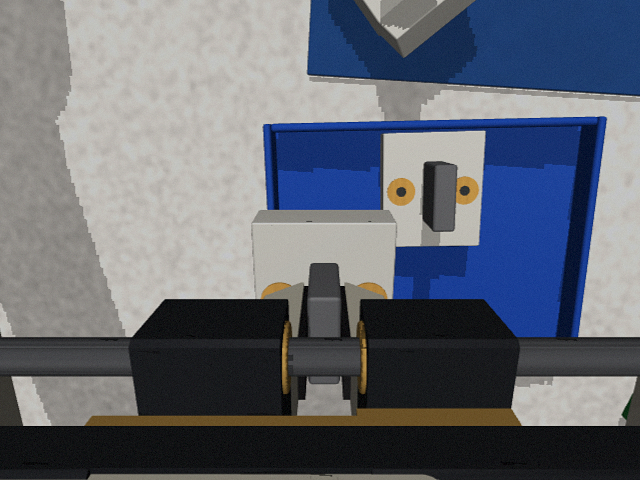

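>>> {"method": "send_rows", "body": {"commands": [[[0.015,-0.003,0.001,-1,0],[0.025,-0.002,0.001,0,0],[0.02,0,0,0,0],[0.006,0,0,0,0],[0,0,0,0,0],[0,0,0,0,0]]]}}

```text
time: 22.62
tool_pos: [413.8, -277.7, 23.4]
tcp_rot: [2.346, 1.503, 2.42]
contact_force: [0.3, -0.0, -0.2]
grip_width: 11.7
```

```bash
python3 -c "
from h import *
tip([414,-280,44],4.9)"
```

```text
t 22.62 tcp [ 413.8 -277.7   23.4] zaxis yaw deg 4.3 xdown [-0.051  0.045 -0.998] w 11.7 F [ 0.3 -0.  -0.2]
shift [ 0.0154 -0.0013 -0.0009] turn -0.6 (q6 -0.82)
```

>>> {"method": "send_rows", "body": {"commands": [[[0.005,-0.001,0,-0.5,0],[0.004,0,0,0,0],[0.003,0,0,0,0],[0.002,0,0,0,0],[0.0015,0,0,0,0]]]}}

```text
time: 23.03
tool_pos: [415.3, -279.8, 10.1]
tcp_rot: [2.34, 1.51, 2.422]
contact_force: [0.5, 0.1, -2.0]
grip_width: 11.6
```

```bash
python3 -c "
from h import *
tip([414,-280,44],4.9)"
```

```text
t 23.03 tcp [ 415.3 -279.8   10.1] zaxis yaw deg 4.78 xdown [-0.046  0.04  -0.998] w 11.6 F [ 0.5  0.1 -2. ]
shift [ 0.0022  0.0014 -0.0027] turn -0.1 (q6 -0.83)
```

>>> {"method": "send_rows", "body": {"commands": [[[0.002,0,-0.002,0,0],[0.002,0,0,0,0],[0.0015,0,0,0,0],[0.001,0,0,0,0]]]}}

```text
time: 23.37
tool_pos: [412.8, -279.5, 5.5]
tcp_rot: [2.336, 1.511, 2.418]
contact_force: [-1.9, 3.8, 10.4]
grip_width: 11.7
```

```bash
python3 -c "
from h import *
tip([414,-280,44],4.9)"
```

```text
t 23.37 tcp [ 412.8 -279.5    5.5] zaxis yaw deg 4.77 xdown [-0.045  0.04  -0.998] w 11.7 F [-1.9  3.8 10.4]
shift [-0.0025  0.0011 -0.0005] turn -0.1 (q6 -0.83)
```

Contact; release, slow lift.

>>> {"method": "send_rows", "body": {"commands": [[[0,0,0,0,0.04],[0,0,0,0,0.04],[0,0,0,0,0.04],[0,0,0,0,0.04],[0,0,0,0,0.04],[-0.01,0,0,0,0.045],[-0.012,0,0,0,0.045],[-0.014,0,0,0,0.045],[-0.014,0,0,0,0.045],[-0.014,0,0,0,0.045]]]}}

```text
time: 24.2
tool_pos: [414.3, -281.0, 71.4]
tcp_rot: [2.334, 1.505, 2.416]
contact_force: [-0.9, 0.9, -0.2]
grip_width: 45.0
```

>>> {"method": "send_rows", "body": {"commands": [[[-0.014,0,0,0,0.045],[-0.01,0,0,0,0.045],[-0.005,0,0,0,0.045]]]}}

```text
time: 24.45
tool_pos: [416.7, -283.2, 105.5]
tcp_rot: [2.335, 1.509, 2.417]
contact_force: [0.2, -0.8, -0.1]
grip_width: 44.8
```

```bash
python3 -c "
from h import *
wlook('w12');look('t3');tip([442,-113.5,100],41.8)"
```

```text
dot [392. 177.] 541 [ 453.8 -240.8]
dot [454. 177.] 494 [ 493.  -237.1]
dot [296. 234.] 484 [ 393.3 -284.6]
dot [353. 234.] 486 [ 431.8 -281.3]
carrier [ 473.4 -238.9] dots-yaw 5.3 n 39.5
carrier [ 412.5 -282.9] dots-yaw 4.9 n 38.6
carrier [ 678.9 -378.8] dots-yaw 76.7 n 41.6
carrier [667.4 113.6] dots-yaw 35.3 n 39.6
carrier [553.3  -4.7] dots-yaw 70.3 n 38.3
carrier [ 473.4 -240.3] dots-yaw 5.2 n 38.7
carrier [ 442.1 -113.5] dots-yaw 42.0 n 38.2
carrier [ 413.8 -284.2] dots-yaw 4.1 n 38.1
case ((446.64166259765625, 55.85820388793945), (14.502278327941895, 61.66071319580078), 89.47052764892578)
t 24.55 tcp [ 416.8 -283.3  105. ] zaxis yaw deg 4.74 xdown [-0.046  0.041 -0.998] w 44.9 F [ 0.7  0.  -0.8]
shift [0.0467 0.1668 0.0393] turn -37.1 (q6 -0.83)
```

View pics/w12.png

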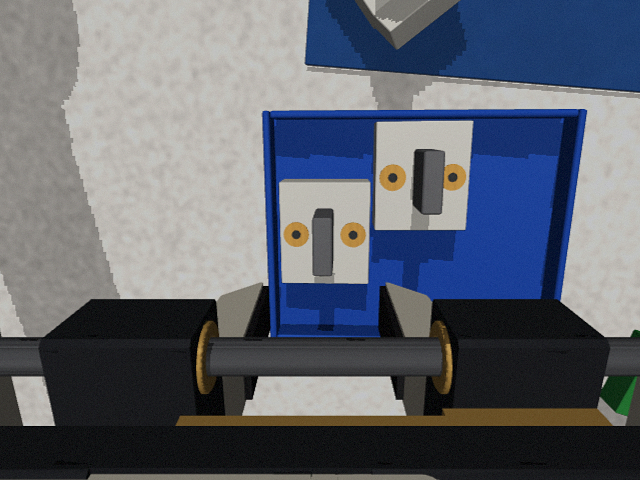

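View pics/t3.png

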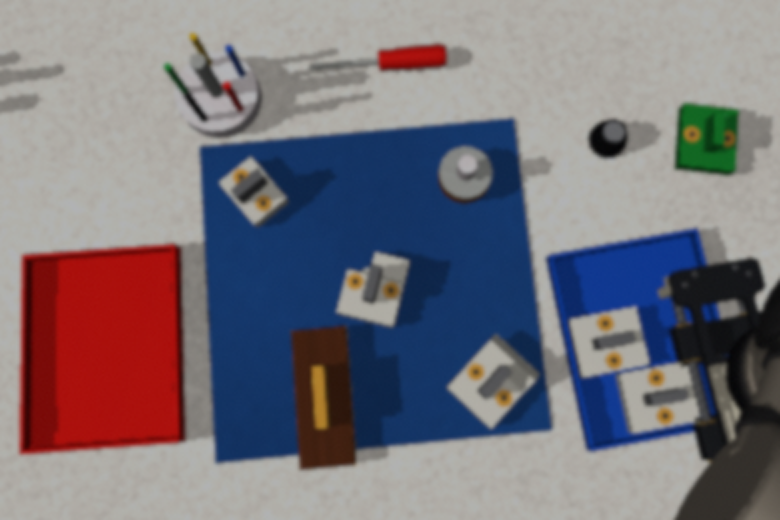

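>>> {"method": "send_rows", "body": {"commands": [[[0,0.015,0.004,-7,0.05],[0,0.022,0.006,-7,0.05],[0,0.022,0.006,-7,0.05],[0,0.022,0.006,-7,0.05],[0,0.015,0,-7,0.05],[0,0.006,0,-2,0.05],[0,0.003,0,0,0.05]]]}}

```text
time: 25.13
tool_pos: [397.8, -175.9, 105.8]
tcp_rot: [1.677, 1.502, 2.429]
contact_force: [-0.5, -0.2, 1.0]
grip_width: 50.1
```

```bash
python3 -c "
from h import *
wlook('w13');tip([442,-113.5,100],42)"
```

```text
dot [410. 214.] 499 [ 427.1 -125.4]
dot [470. 216.] 339 [457.5 -98.4]
dot [637. 224.] 80 [543.5 -26. ]
carrier [ 442.3 -111.9] dots-yaw 41.5 n 40.6
t 25.18 tcp [ 397.4 -175.6  105.7] zaxis yaw deg 42.96 xdown [-0.053  0.045 -0.998] w 50.0 F [-0.6  1.5 -0.2]
shift [0.0422 0.0147 0.075 ] turn 1.0 (q6 -1.35)
```

View pics/w13.png

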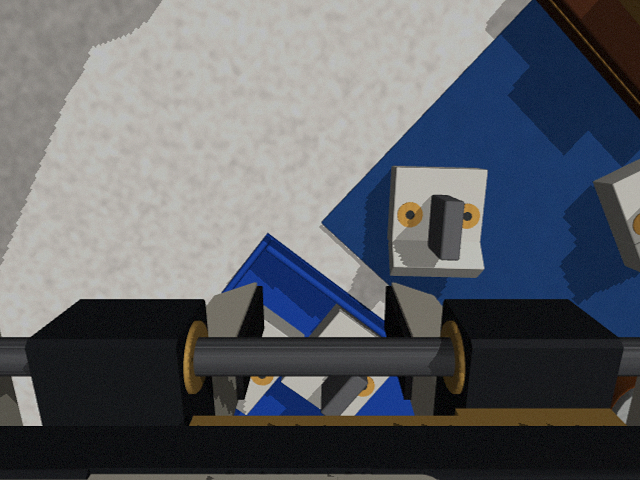

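>>> {"method": "send_rows", "body": {"commands": [[[0,0.004,0.015,0.5,0.05],[0,0.005,0.025,0,0.05],[0,0.004,0.02,0,0.05],[0,0.001,0.008,0,0.05],[0,0,0.003,0,0.05],[0,0,0,0,0.05]]]}}

```text
time: 25.68
tool_pos: [441.9, -118.0, 104.3]
tcp_rot: [1.72, 1.5, 2.448]
contact_force: [0.4, -0.8, 0.7]
grip_width: 50.3
```

```bash
python3 -c "
from h import *
wlook();tip([442,-113,36],42)"
```

```text
dot [560.  29.] 1894 [460.2  74.1]
dot [598. 205.] 190 [559.7  18.8]
dot [302. 233.] 488 [ 426.5 -125.9]
dot [359. 233.] 485 [ 455.2 -100.4]
dot [538. 237.] 490 [546.6 -21.9]
carrier [ 440.8 -113.1] dots-yaw 41.6 n 38.4
carrier [553.1  -1.6] dots-yaw 72.1 n 42.7
t 25.73 tcp [ 441.6 -118.3  104.2] zaxis yaw deg 41.7 xdown [-0.055  0.045 -0.997] w 50.3 F [-0.3  0.4  0.1]
shift [ 0.1043 -0.0011  0.0045] turn -0.3 (q6 -1.18)
```

>>> {"method": "send_rows", "body": {"commands": [[[0.02,0,0.002,0,0.05],[0.035,0,0.001,0,0.05],[0.03,0,0,0,0.05],[0.01,0,0,0,0.05],[0.003,0,0,0,0.05],[0,0,0,0,0.05]]]}}

```text
time: 26.23
tool_pos: [438.2, -118.0, 3.9]
tcp_rot: [1.73, 1.505, 2.451]
contact_force: [-0.5, -0.9, 0.1]
grip_width: 49.9
```

```bash
python3 -c "
from h import *
tip([441.5,-113.2,36],42)"
```

```text
t 26.23 tcp [ 438.2 -118.     3.9] zaxis yaw deg 41.31 xdown [-0.051  0.042 -0.998] w 49.9 F [-0.5 -0.9  0.1]
shift [0.004  0.0035 0.0053] turn -0.7 (q6 -1.18)
```

>>> {"method": "send_rows", "body": {"commands": [[[0.003,0.003,0.005,-0.5,0.05],[0.002,0,0.001,0,0.02],[0,0,0,0,0],[0,0,0,0,0],[0,0,0,0,0],[0,0,0,0,0],[0,0,0,0,0],[0,0,0,0,0],[0,0,0,0,0]]]}}

```text
time: 26.98
tool_pos: [443.5, -113.5, 2.8]
tcp_rot: [1.688, 1.513, 2.417]
contact_force: [0.1, 0.1, -1.2]
grip_width: 11.8
```

>>> {"method": "send_rows", "body": {"commands": [[[-0.006,0,0,0,0],[-0.012,0,0,0,0],[-0.012,0,0,0,0],[-0.012,0,0,0,0],[-0.012,0,0,0,0],[-0.012,0,0,0,0],[-0.012,0,0,0,0],[-0.012,0,0,0,0],[-0.008,0,0,0,0],[-0.004,0,0,0,0]]]}}

```text
time: 27.82
tool_pos: [446.2, -116.8, 110.9]
tcp_rot: [1.712, 1.508, 2.441]
contact_force: [0.3, -0.1, -0.7]
grip_width: 11.8
```

```bash
python3 -c "
from h import *
tip([470,310,110],42);print(box(517.4,274.5,-1.3,50,40))"
```

```text
t 27.82 tcp [ 446.2 -116.8  110.9] zaxis yaw deg 41.78 xdown [-0.048  0.04  -0.998] w 11.8 F [ 0.3 -0.1 -0.7]
shift [0.053  0.3019 0.3021] turn -0.2 (q6 -1.17)
[array([568.29462381, 313.35533769]), array([566.47963712, 233.37592895]), array([466.50537619, 235.64466231]), array([468.32036288, 315.62407105])]
```

>>> {"method": "send_rows", "body": {"commands": [[[0,0.012,0.011,0,0],[0,0.022,0.02,0,0],[0,0.026,0.024,0,0],[0,0.026,0.024,0,0],[0,0.026,0.024,0,0],[0,0.026,0.024,0,0],[0,0.026,0.024,0,0],[0,0.026,0.024,0,0],[0,0.026,0.024,0,0],[0,0.022,0.02,0,0]]]}}

```text
time: 28.65
tool_pos: [451.9, 213.7, 123.5]
tcp_rot: [1.758, 1.51, 2.475]
contact_force: [0.5, -0.5, -0.1]
grip_width: 11.5
```

```bash
python3 -c "
from h import *
tip([455.4,275.9,110],-1.3)"
```

```text
t 28.65 tcp [451.9 213.7 123.5] zaxis yaw deg 41.09 xdown [-0.048  0.038 -0.998] w 11.5 F [ 0.5 -0.5 -0.1]
shift [0.0516 0.0438 0.0437] turn 42.4 (q6 -0.49)
```

>>> {"method": "send_rows", "body": {"commands": [[[0,0.015,0.015,0,0],[0,0.007,0.007,0,0],[0,0.003,0.003,0,0],[0,0,0,7,0],[0,0,0,7,0],[0,0,0,7,0],[0,0,0,7,0],[0,0,0,7,0],[0,0,0,6,0],[0,0,0,1,0]]]}}

```text
time: 29.48
tool_pos: [451.7, 248.9, 121.8]
tcp_rot: [2.639, 1.506, 2.602]
contact_force: [-0.3, 1.1, 0.2]
grip_width: 11.6
```

```bash
python3 -c "
from h import *
tip([455.4,275.9,60],-1.3)"
```

```text
t 29.48 tcp [451.7 248.9 121.8] zaxis yaw deg -2.05 xdown [-0.055  0.033 -0.998] w 11.6 F [-0.3  1.1  0.2]
shift [0.0984 0.0252 0.0063] turn -0.8 (q6 0.33)
```

>>> {"method": "send_rows", "body": {"commands": [[[0.015,0.008,0.003,0,0],[0.025,0.01,0.002,0,0],[0.03,0.004,0.001,0,0],[0.02,0.001,0,0,0],[0.006,0,0,0,0],[0.002,0,0,0,0]]]}}

```text
time: 29.98
tool_pos: [456.3, 270.1, 22.6]
tcp_rot: [2.602, 1.51, 2.572]
contact_force: [0.9, -0.3, -0.1]
grip_width: 11.8
```

```bash
python3 -c "
from h import *
tip([455.4,275.9,44],-1.3);wlook('w14')"
```

```text
t 29.98 tcp [456.3 270.1  22.6] zaxis yaw deg -1.66 xdown [-0.051  0.033 -0.998] w 11.8 F [ 0.9 -0.3 -0.1]
shift [ 0.0148  0.0065 -0.0022] turn -0.4 (q6 0.35)
dot [280. 278.] 429 [433.9 268.9]
dot [368. 278.] 436 [477.  268.3]
carrier [455.5 268.6] dots-yaw 179.3 n 43.1
```

View pics/w14.png

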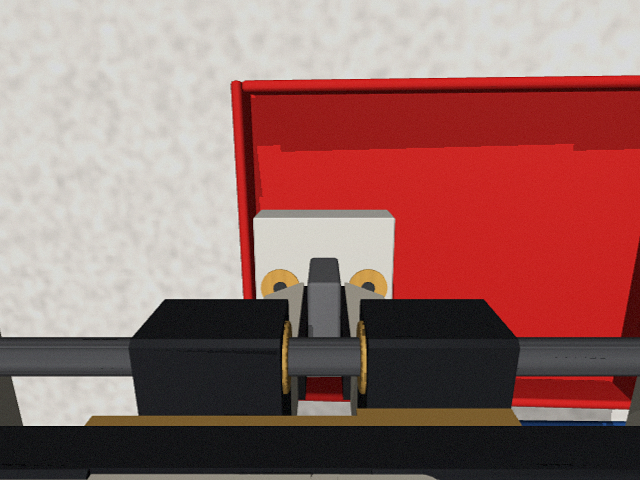

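>>> {"method": "send_rows", "body": {"commands": [[[0.004,0.003,0.002,0,0],[0.004,0.001,0.001,0,0],[0.003,0,0,0,0],[0.003,0,0,0,0],[0.002,0,0,0,0],[0.002,0,0,0,0]]]}}

```text
time: 30.53
tool_pos: [462.6, 274.9, 8.0]
tcp_rot: [2.481, 1.515, 2.451]
contact_force: [-0.3, -0.3, -1.5]
grip_width: 12.0
```

```bash
python3 -c "
from h import *
tip([457.4,275.9,44],-1.3)"
```

```text
t 30.53 tcp [462.6 274.9   8. ] zaxis yaw deg -1.62 xdown [-0.043  0.036 -0.998] w 12.0 F [-0.3 -0.3 -1.5]
shift [ 0.0003  0.0021 -0.0068] turn -0.3 (q6 0.35)
```

>>> {"method": "send_rows", "body": {"commands": [[[0.001,0,-0.004,0,0],[0.002,0,-0.001,0,0],[0.002,0,0,0,0]]]}}

```text
time: 30.78
tool_pos: [457.3, 274.7, 5.2]
tcp_rot: [2.47, 1.516, 2.442]
contact_force: [-6.7, -8.2, 25.0]
grip_width: 11.6
```

```bash
python3 -c "
from h import *
tip([457.4,275.9,44],-1.3)"
```

```text
t 30.78 tcp [457.3 274.7   5.2] zaxis yaw deg -1.58 xdown [-0.042  0.035 -0.999] w 11.6 F [-6.7 -8.2 25. ]
shift [-0.0027  0.0025 -0.0016] turn -0.3 (q6 0.35)
```

Contact. Release, lift.

>>> {"method": "send_rows", "body": {"commands": [[[0,0,0,0,0.04],[0,0,0,0,0.04],[0,0,0,0,0.04],[0,0,0,0,0.04],[0,0,0,0,0.045],[-0.01,0,0,0,0.045],[-0.013,0,0,0,0.045],[-0.015,0,0,0,0.045],[-0.015,0,0,0,0.045],[-0.015,0,0,0,0.045]]]}}

```text
time: 31.62
tool_pos: [457.2, 271.6, 75.2]
tcp_rot: [2.573, 1.513, 2.545]
contact_force: [-0.0, 0.3, -1.1]
grip_width: 45.3
```

>>> {"method": "send_rows", "body": {"commands": [[[-0.012,0,0,0,0.045],[-0.008,0,0,0,0.045],[-0.004,0,0,0,0.045]]]}}

```text
time: 31.87
tool_pos: [459.8, 271.3, 104.4]
tcp_rot: [2.497, 1.516, 2.469]
contact_force: [0.1, 0.4, 0.4]
grip_width: 45.4
```

```bash
python3 -c "
from h import *
wlook('w15');look('t4');tip([553.3,-4.7,110],70.2)"
```

```text
dot [297. 227.] 490 [437.5 276.5]
dot [354. 228.] 499 [476.1 275.3]
carrier [456.8 275.9] dots-yaw 178.2 n 38.6
carrier [ 678.9 -378.8] dots-yaw 76.7 n 41.6
carrier [667.5 113.6] dots-yaw 35.3 n 39.7
carrier [553.5  -4.9] dots-yaw 70.0 n 38.3
carrier [ 473.7 -240.3] dots-yaw 5.5 n 38.3
carrier [ 413.8 -284.1] dots-yaw 4.3 n 38.0
carrier [459.1 277.8] dots-yaw 178.3 n 38.3
case ((445.7457580566406, 55.36673355102539), (11.973119735717773, 59.50790023803711), 88.66547393798828)
t 31.97 tcp [459.8 271.3 103.8] zaxis yaw deg -1.53 xdown [-0.043  0.034 -0.998] w 44.7 F [-0.1  0.5 -0.6]
shift [ 0.0162 -0.2729  0.1005] turn -71.7 (q6 0.36)
```

View pics/t4.png

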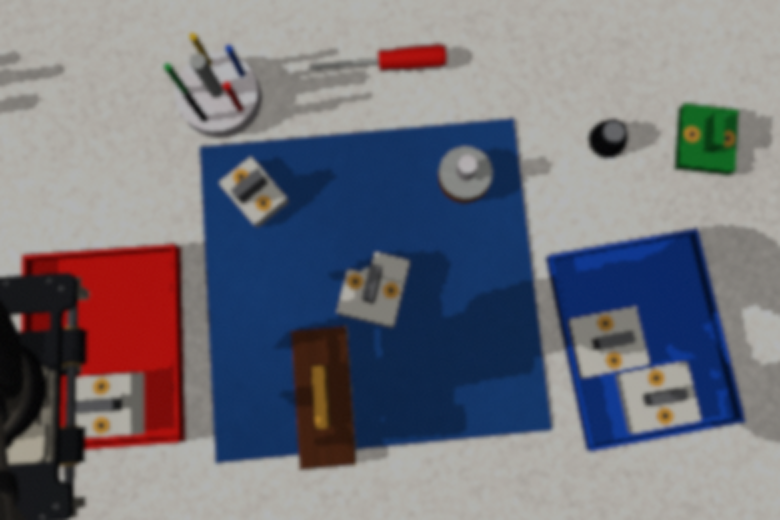

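>>> {"method": "send_rows", "body": {"commands": [[[0,-0.015,0.005,0,0.05],[0,-0.028,0.01,0,0.05],[0,-0.034,0.013,0,0.05],[0,-0.034,0.013,0,0.05],[0,-0.034,0.013,0,0.05],[0,-0.034,0.013,0,0.05],[0,-0.034,0.013,0,0.05],[0,-0.028,0.01,0,0.05],[0,-0.016,0.006,0,0.05],[0,-0.007,0.002,0,0.05]]]}}

```text
time: 32.8
tool_pos: [548.5, -4.1, 81.3]
tcp_rot: [2.61, 1.504, 2.589]
contact_force: [-0.1, 0.4, -0.5]
grip_width: 49.9
```

>>> {"method": "send_rows", "body": {"commands": [[[0,0,0,-7,0.05],[0,0,0,-7,0.05],[0,0,0,-7,0.05],[0,0,0,-7,0.05],[0,0,0,-7,0.05],[0,0,0,-7,0.05],[0,0,0,-7,0.05],[0,0,0,-7,0.05],[0,0,0,-7,0.05],[0,0,0,-5,0.05]]]}}

```text
time: 33.63
tool_pos: [541.5, 0.5, 73.2]
tcp_rot: [1.452, 1.487, 2.649]
contact_force: [0.2, -0.5, -0.5]
grip_width: 49.8
```

```bash
python3 -c "
from h import *
wlook('w16');tip([553.4,-4.8,36],70.2)"
```

```text
dot [363.  52.] 2861 [443.2  62. ]
dot [355. 270.] 572 [558.6  13.5]
dot [292. 272.] 573 [545.7 -22.5]
carrier [552.1  -4.5] dots-yaw 70.3 n 38.3
t 33.68 tcp [541.3   0.6  73. ] zaxis yaw deg 68.81 xdown [-0.075  0.04  -0.996] w 50.2 F [ 0.1 -0.3 -0. ]
shift [ 0.0718 -0.0163 -0.0011] turn -1.4 (q6 -1.37)
```

View pics/w16.png

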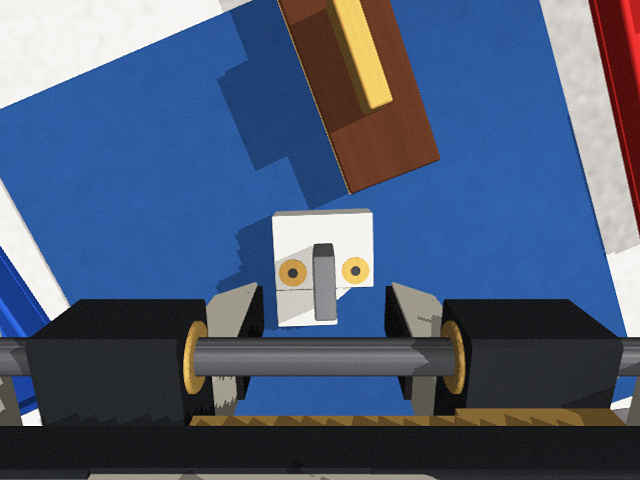

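>>> {"method": "send_rows", "body": {"commands": [[[0.015,-0.006,0,-1,0.05],[0.028,-0.006,0,0,0.05],[0.02,-0.002,0,0,0.05],[0.006,0,0,0,0.05],[0,0,0,0,0.05],[0,0,0,0,0.05]]]}}

```text
time: 34.18
tool_pos: [547.9, 2.5, 0.1]
tcp_rot: [1.441, 1.484, 2.654]
contact_force: [-0.5, 0.2, -0.2]
grip_width: 50.3
```

```bash
python3 -c "
from h import *
tip([553.0,-4.7,36],70.2)"
```

```text
t 34.18 tcp [5.479e+02 2.500e+00 1.000e-01] zaxis yaw deg 69.46 xdown [-0.077  0.041 -0.996] w 50.3 F [-0.5  0.2 -0.2]
shift [-0.0004 -0.0042 -0.0045] turn -0.7 (q6 -1.39)
```

>>> {"method": "send_rows", "body": {"commands": [[[0.001,-0.004,-0.005,0,0.05],[0.001,-0.001,-0.001,0,0.02],[0.001,0,0,0,0],[0,0,0,0,0],[0,0,0,0,0],[0,0,0,0,0],[0,0,0,0,0],[0,0,0,0,0],[0,0,0,0,0]]]}}

```text
time: 34.93
tool_pos: [553.1, -5.6, 1.1]
tcp_rot: [1.41, 1.491, 2.621]
contact_force: [0.3, -0.5, -1.0]
grip_width: 11.9
```

>>> {"method": "send_rows", "body": {"commands": [[[-0.006,0,0,0,0],[-0.012,0,0,0,0],[-0.012,0,0,0,0],[-0.012,0,0,0,0],[-0.012,0,0,0,0],[-0.012,0,0,0,0],[-0.012,0,0,0,0],[-0.012,0,0,0,0],[-0.008,0,0,0,0],[-0.004,0,0,0,0]]]}}

```text
time: 35.77
tool_pos: [558.2, -9.5, 108.1]
tcp_rot: [1.442, 1.485, 2.653]
contact_force: [0.6, 0.4, -1.1]
grip_width: 11.7
```

```bash
python3 -c "
from h import *
tip([582,273,130],-1.3)"
```

```text
t 35.77 tcp [558.2  -9.5 108.1] zaxis yaw deg 69.38 xdown [-0.076  0.04  -0.996] w 11.7 F [ 0.6  0.4 -1.1]
shift [0.0237 0.0785 0.273 ] turn 70.7 (q6 -1.39)
```

>>> {"method": "send_rows", "body": {"commands": [[[0,0.004,0.014,0,0],[0,0.007,0.026,0,0],[0,0.009,0.032,0,0],[0,0.009,0.032,0,0],[0,0.009,0.032,0,0],[0,0.009,0.032,0,0],[0,0.009,0.032,0,0],[0,0.008,0.026,0,0],[0,0.006,0.018,0,0],[0,0.004,0.01,0,0]]]}}

```text
time: 36.6
tool_pos: [575.9, 269.6, 113.3]
tcp_rot: [1.484, 1.479, 2.689]
contact_force: [0.0, 0.1, -1.9]
grip_width: 11.9
```

```bash
python3 -c "
from h import *
tip([582,273,110],-1.3)"
```

```text
t 36.6 tcp [575.9 269.6 113.3] zaxis yaw deg 69.04 xdown [-0.083  0.04  -0.996] w 11.9 F [ 0.   0.1 -1.9]
shift [ 0.0389 -0.0048  0.0053] turn 70.3 (q6 -0.94)
```

>>> {"method": "send_rows", "body": {"commands": [[[0.005,0,0,7,0],[0.005,0,0,7,0],[0.004,0,0,7,0],[0.003,0,0,7,0],[0,0,0,7,0],[0,0,0,7,0],[0,0,0,7,0],[0,0,0,7,0],[0,0,0,7,0],[0,0,0,6,0]]]}}

```text
time: 37.43
tool_pos: [566.6, 275.6, 88.6]
tcp_rot: [2.814, 1.467, 2.787]
contact_force: [0.1, 1.1, -0.7]
grip_width: 11.7
```

```bash
python3 -c "
from h import *
tip([582,273,55],-1.3)"
```

```text
t 37.43 tcp [566.6 275.6  88.6] zaxis yaw deg -1.5 xdown [-0.097  0.036 -0.995] w 11.7 F [ 0.1  1.1 -0.7]
shift [ 0.0678 -0.0033  0.0187] turn -0.2 (q6 0.30)
```

>>> {"method": "send_rows", "body": {"commands": [[[0.02,-0.002,0.007,0,0],[0.03,0,0.007,0,0],[0.01,0,0.003,0,0],[0,0,0,0,0],[0,0,0,0,0],[0,0,0,0,0],[0,0,0,0,0]]]}}

```text
time: 38.02
tool_pos: [576.7, 275.3, 26.3]
tcp_rot: [2.832, 1.466, 2.797]
contact_force: [-0.3, 0.7, -0.6]
grip_width: 11.5
```

```bash
python3 -c "
from h import *
tip([582,273,45],-1.3);wlook('w17')"
```

```text
t 38.02 tcp [576.7 275.3  26.3] zaxis yaw deg -1.93 xdown [-0.098  0.035 -0.995] w 11.5 F [-0.3  0.7 -0.6]
shift [ 0.0168 -0.0015  0.0035] turn -0.6 (q6 0.30)
dot [129. 272.] 716 [473.2 275.5]
dot [279. 279.] 361 [553.1 271.8]
dot [368. 279.] 354 [597.6 271.8]
carrier [575.4 271.8] dots-yaw 0.1 n 44.6
```

View pics/w17.png

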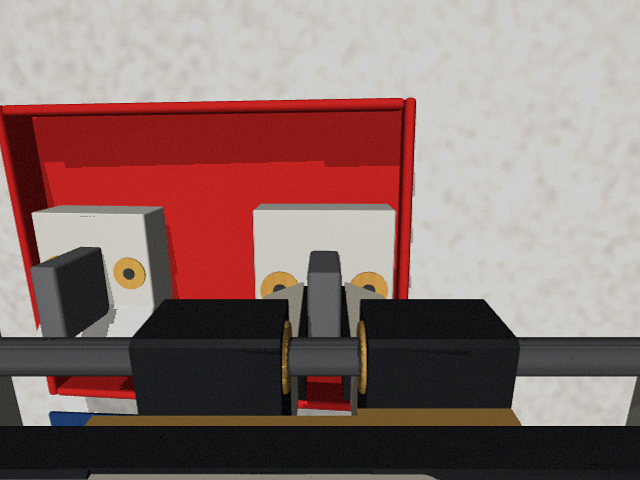

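>>> {"method": "send_rows", "body": {"commands": [[[0.005,0,0.001,0,0],[0.004,0,0,0,0],[0.003,0,0,0,0],[0.003,0,0,0,0],[0.002,0,0,0,0]]]}}

```text
time: 38.48
tool_pos: [578.0, 276.7, 11.8]
tcp_rot: [2.791, 1.471, 2.756]
contact_force: [-0.8, 0.2, -0.5]
grip_width: 12.0
```

```bash
python3 -c "
from h import *
tip([582,273,45],-1.3)"
```

```text
t 38.48 tcp [578.  276.7  11.8] zaxis yaw deg -1.9 xdown [-0.092  0.037 -0.995] w 12.0 F [-0.8  0.2 -0.5]
shift [ 0.0024 -0.0024  0.001 ] turn -0.6 (q6 0.30)
```

>>> {"method": "send_rows", "body": {"commands": [[[0.003,0,0,0,0],[0.002,0,0,0,0],[0.002,0,0,0,0]]]}}

```text
time: 38.73
tool_pos: [577.4, 276.4, 5.9]
tcp_rot: [2.797, 1.472, 2.762]
contact_force: [-6.5, -8.1, 19.9]
grip_width: 12.0
```

```bash
python3 -c "
from h import *
tip([582,273,45],-1.3)"
```

```text
t 38.73 tcp [577.4 276.4   5.9] zaxis yaw deg -1.89 xdown [-0.092  0.037 -0.995] w 12.0 F [-6.5 -8.1 19.9]
shift [-0.0035 -0.002   0.0011] turn -0.6 (q6 0.30)
```

>>> {"method": "send_rows", "body": {"commands": [[[0,0,0,0,0.04],[0,0,0,0,0.04],[0,0,0,0,0.04],[0,0,0,0,0.04],[0,0,0,0,0.045],[-0.008,0,0,0,0.045],[-0.01,0,0,0,0.045],[-0.012,0,0,0,0.045],[-0.012,0,0,0,0.045],[-0.012,0,0,0,0.045]]]}}

```text
time: 39.57
tool_pos: [581.3, 274.1, 61.7]
tcp_rot: [2.822, 1.468, 2.788]
contact_force: [0.6, 0.6, 0.0]
grip_width: 45.0
```

```bash
python3 -c "
from h import *
st()"
```

```text
t 39.57 tcp [581.3 274.1  61.7] zaxis yaw deg -1.88 xdown [-0.096  0.035 -0.995] w 45.0 F [0.6 0.6 0. ]
```

>>> {"method": "send_rows", "body": {"commands": [[[-0.012,0,0,0,0.045],[-0.012,0,0,0,0.045],[-0.012,0,0,0,0.045],[-0.012,0,0,0,0.045],[-0.012,0,0,0,0.045],[-0.012,0,0,0,0.045],[-0.01,0,0,0,0.045],[-0.006,0,0,0,0.045],[-0.004,0,0,0,0.045],[-0.002,0,0,0,0.045]]]}}

```text
time: 40.4
tool_pos: [593.7, 271.0, 173.7]
tcp_rot: [2.723, 1.48, 2.689]
contact_force: [-0.3, 0.3, -0.8]
grip_width: 45.1
```

```bash
python3 -c "
from h import *
o,r=st();print(o['joint_positions'].round(3),o['dq'].round(3));look('t5')"
```

```text
t 40.4 tcp [593.7 271.  173.7] zaxis yaw deg -1.87 xdown [-0.081  0.04  -0.996] w 45.1 F [-0.3  0.3 -0.8]
[0.278 0.638 1.09  0.061 1.481 0.305] [-0.002 -0.017 -0.048 -0.004  0.063  0.003]
carrier [ 678.9 -378.7] dots-yaw 76.8 n 41.9
carrier [667.5 113.6] dots-yaw 35.3 n 39.7
carrier [579.3 278.3] dots-yaw 178.2 n 38.0
carrier [ 473.4 -240.3] dots-yaw 5.2 n 38.7
carrier [ 413.8 -284.2] dots-yaw 4.1 n 38.1
carrier [459.1 277.8] dots-yaw 178.3 n 38.3
case ((420.3806457519531, 68.7721176147461), (13.607385635375977, 62.209510803222656), 85.72997283935547)
```

View pics/t5.png

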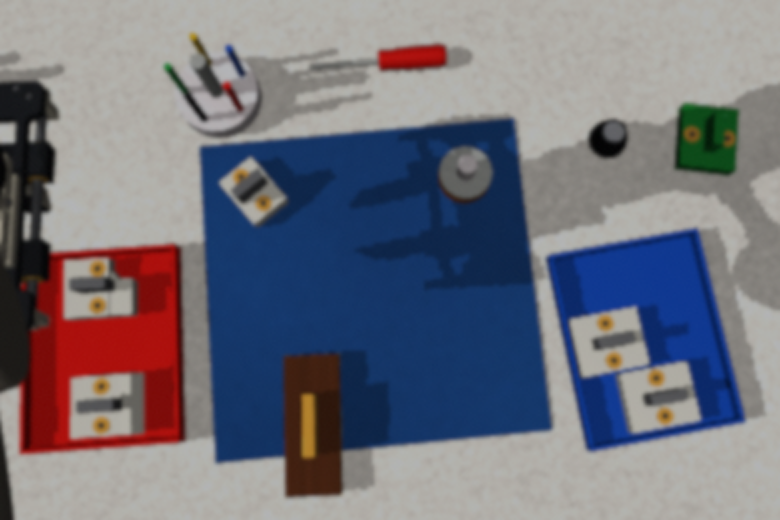

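>>> {"method": "send_rows", "body": {"commands": [[[0,0,0,-7,0.06],[0,0,0,-7,0.06],[0,0,0,-7,0.06],[0,0,0,-7,0.06],[0,0,0,-7,0.06],[0,0,0,-7,0.06],[0,0,0,-7,0.06],[0,0,0,-7,0.06],[0,0,0,-7,0.06],[0,0,0,-7,0.06]]]}}

```text
time: 41.28
tool_pos: [590.3, 270.3, 167.5]
tcp_rot: [1.552, 1.471, 2.768]
contact_force: [-0.5, 0.0, -0.2]
grip_width: 59.7
```

>>> {"method": "send_rows", "body": {"commands": [[[0,0,0,-7,0.06],[0,0,0,-7,0.06],[0,0,0,-7,0.06],[0,0,0,-7,0.06],[0,0,0,-7,0.06],[0,0,0,-7,0.06],[0,0,0,-7,0.06]]]}}

```text
time: 41.87
tool_pos: [587.3, 269.7, 161.7]
tcp_rot: [0.737, 1.462, 2.828]
contact_force: [0.3, 0.7, 0.1]
grip_width: 60.2
```

```bash
python3 -c "
from h import *
tip([667.4,113.6,160],125.3)"
```

```text
t 41.87 tcp [587.3 269.7 161.7] zaxis yaw deg 119.64 xdown [-0.103  0.033 -0.994] w 60.2 F [0.3 0.7 0.1]
shift [ 0.0242  0.0084 -0.1749] turn -5.7 (q6 -1.82)
```

>>> {"method": "send_rows", "body": {"commands": [[[0,0.001,-0.018,-1,0.06],[0,0.001,-0.03,-1,0.06],[0,0.001,-0.035,-1,0.06],[0,0.002,-0.035,-1,0.06],[0,0.002,-0.028,-1,0.06],[0,0,-0.014,0,0.06],[0,0,-0.005,0,0.06]]]}}

```text
time: 42.45
tool_pos: [669.2, 125.4, 142.6]
tcp_rot: [0.662, 1.453, 2.858]
contact_force: [-0.1, -0.4, -0.3]
grip_width: 59.9
```

```bash
python3 -c "
from h import *
tip([667.4,113.6,75],125.3)
wlook('w18')"
```

```text
t 42.45 tcp [669.2 125.4 142.6] zaxis yaw deg 125.65 xdown [-0.113  0.033 -0.993] w 59.9 F [-0.1 -0.4 -0.3]
shift [ 0.1029  0.0035 -0.0148] turn 0.4 (q6 -2.15)
dot [614. 139.] 362 [474.  279.5]
dot [301. 192.] 395 [649.1 102.8]
dot [547. 225.] 318 [557.  280.8]
dot [301. 243.] 347 [680.7 125.1]
dot [515. 263.] 319 [595.7 279.7]
carrier [664.9 113.9] dots-yaw 35.2 n 38.7
carrier [576.3 280.3] dots-yaw 178.3 n 38.8
```

View pics/w18.png

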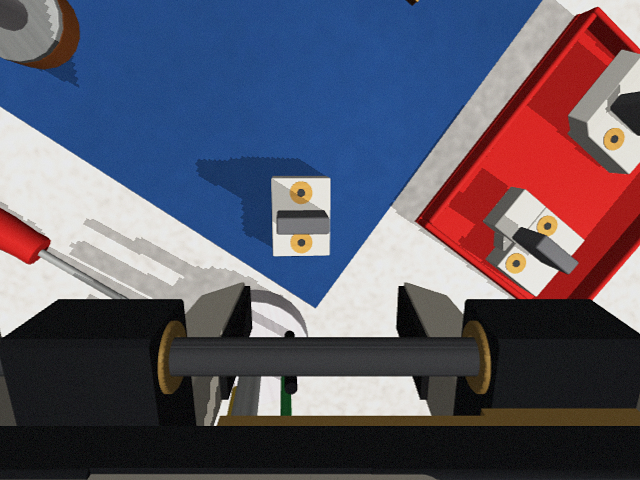

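>>> {"method": "send_rows", "body": {"commands": [[[0.02,0.001,-0.004,0,0.06],[0.035,0.001,-0.004,0,0.06],[0.03,0.001,-0.003,0,0.06],[0,0,0,0,0.06],[0,0,0,0,0.06],[0,0,0,0,0.06],[0,0,0,0,0.06],[0,0,0,0,0.06]]]}}

```text
time: 43.17
tool_pos: [663.2, 127.5, 61.2]
tcp_rot: [0.617, 1.458, 2.817]
contact_force: [-0.4, -0.0, 0.0]
grip_width: 59.9
```

```bash
python3 -c "
from h import *
tip([667.4,113.6,75],125.3)"
```

```text
t 43.17 tcp [663.2 127.5  61.2] zaxis yaw deg 125.93 xdown [-0.107  0.036 -0.994] w 59.9 F [-0.4 -0.   0. ]
shift [ 0.0214  0.0057 -0.0124] turn 0.6 (q6 -2.16)
```

>>> {"method": "send_rows", "body": {"commands": [[[0,0,0,0,0.06],[0,0,0,0,0.06],[0,0,0,0,0.06],[0,0,0,0,0.06],[0,0,0,0,0.06],[0,0,0,0,0.06],[0,0,0,0,0.06],[0,0,0,0,0.06],[0,0,0,0,0.06],[0,0,0,0,0.06]]]}}

```text
time: 44.0
tool_pos: [666.0, 128.0, 66.5]
tcp_rot: [0.585, 1.466, 2.786]
contact_force: [-0.2, -0.7, -0.1]
grip_width: 60.2
```

```bash
python3 -c "
from h import *
o,r=st();print(o['dq'].round(4),o['joint_positions'].round(4),o['tau'].round(2))"
```

```text
t 44.0 tcp [666.  128.   66.5] zaxis yaw deg 125.96 xdown [-0.098  0.036 -0.995] w 60.2 F [-0.2 -0.7 -0.1]
[-0.0008  0.002   0.001  -0.0009 -0.0006 -0.0001] [ 0.0552  0.79    1.098   0.0428  1.3498 -2.1572] [ 0.000e+00 -6.333e+01 -2.377e+01  1.100e-01  5.000e-01  1.000e-02]
```

>>> {"method": "send_rows", "body": {"commands": [[[-0.008,0,-0.004,0,0.06],[-0.012,0,-0.004,0,0.06],[-0.012,0,-0.003,0,0.06],[-0.012,0,-0.001,0,0.06],[-0.012,0,0,0,0.06],[-0.012,0,0,0,0.06],[-0.012,0,0,0,0.06],[-0.01,0,0,0,0.06],[-0.006,0,0,0,0.06],[-0.003,0,0,0,0.06]]]}}

```text
time: 44.83
tool_pos: [684.5, 111.3, 171.4]
tcp_rot: [0.596, 1.466, 2.796]
contact_force: [0.1, 0.4, -1.1]
grip_width: 59.8
```

>>> {"method": "send_rows", "body": {"commands": [[[0.04,0,0,0,0.06],[0.04,0,0,0,0.06],[0,0,0,0,0.06],[0,0,0,0,0.06],[0,0,0,0,0.06],[0,0,0,0,0.06],[0,0,0,0,0.06],[0,0,0,0,0.06],[0,0,0,0,0.06],[0,0,0,0,0.06]]]}}

```text
time: 45.67
tool_pos: [683.4, 113.2, 102.4]
tcp_rot: [0.522, 1.482, 2.722]
contact_force: [-0.2, -0.3, 0.8]
grip_width: 60.1
```

```bash
python3 -c "
from h import *
tip([667.4,113.6,75],125.3)"
```

```text
t 45.67 tcp [683.4 113.2 102.4] zaxis yaw deg 125.92 xdown [-0.081  0.036 -0.996] w 60.1 F [-0.2 -0.3  0.8]
shift [0.0646 0.0115 0.0075] turn 0.6 (q6 -2.17)
```

>>> {"method": "send_rows", "body": {"commands": [[[0.03,0.005,0.004,0,0.06],[0.035,0.004,0.003,0,0.06],[0,0,0,0,0.06],[0,0,0,0,0.06],[0,0,0,0,0.06],[0,0,0,0,0.06],[0,0,0,0,0.06],[0,0,0,0,0.06],[0,0,0,0,0.06],[0,0,0,0,0.06]]]}}

```text
time: 46.5
tool_pos: [675.0, 115.8, 49.8]
tcp_rot: [0.394, 1.5, 2.593]
contact_force: [0.7, 0.3, 0.9]
grip_width: 60.3
```

```bash
python3 -c "
from h import *
tip([667.4,113.6,75],125.3);wlook('w19')"
```

```text
t 46.5 tcp [675.  115.8  49.8] zaxis yaw deg 125.96 xdown [-0.06   0.037 -0.998] w 60.3 F [0.7 0.3 0.9]
shift [0.0112 0.0082 0.0043] turn 0.7 (q6 -2.17)
dot [330. 211.] 776 [649.3 102.9]
dot [329. 281.] 187 [681.9 126. ]
carrier [665.6 114.5] dots-yaw 35.4 n 39.9
```

View pics/w19.png

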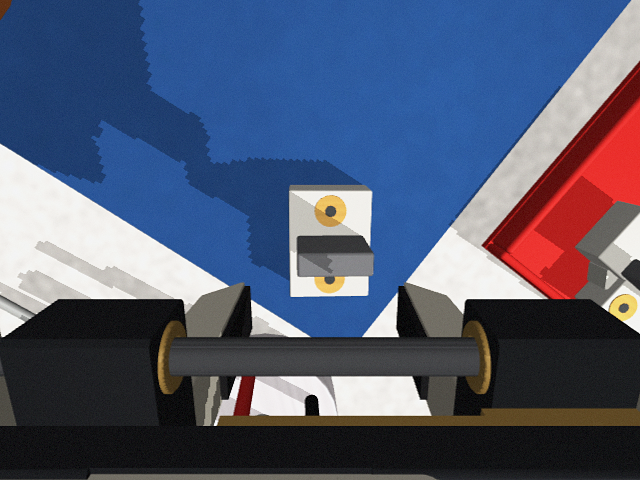

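```bash
python3 - <<'E'
from h import *
im,K,W=cap("top")
im2,K2,W2=cap("scene")
cv2.imwrite("pics/s3.png",cv2.resize(im2[150:270,340:500],None,fx=5,fy=5,interpolation=cv2.INTER_CUBIC))
t=cv2.imread("pics/top0.png");cv2.imwrite("pics/st.png",cv2.resize(t[145:265,180:300],None,fx=5,fy=5,interpolation=cv2.INTER_CUBIC))
E
```

```text
(no output)
```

View pics/s3.png

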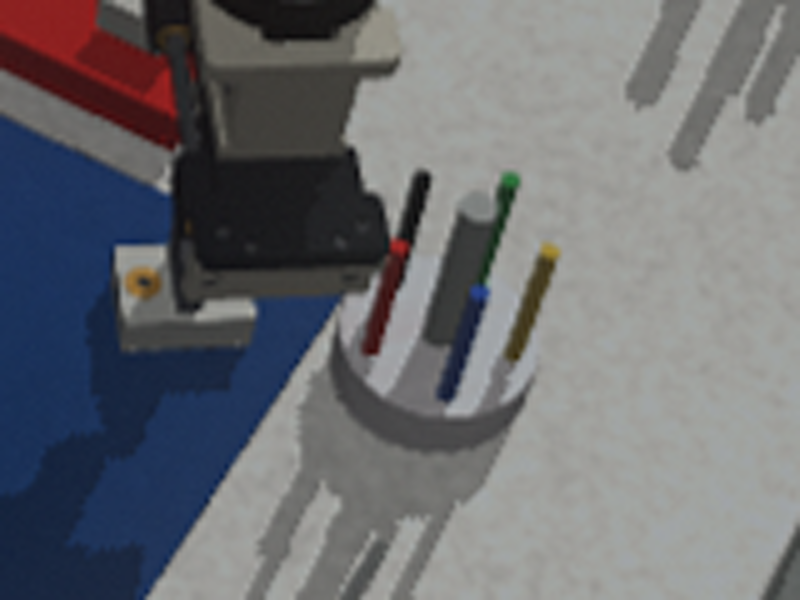

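View pics/st.png

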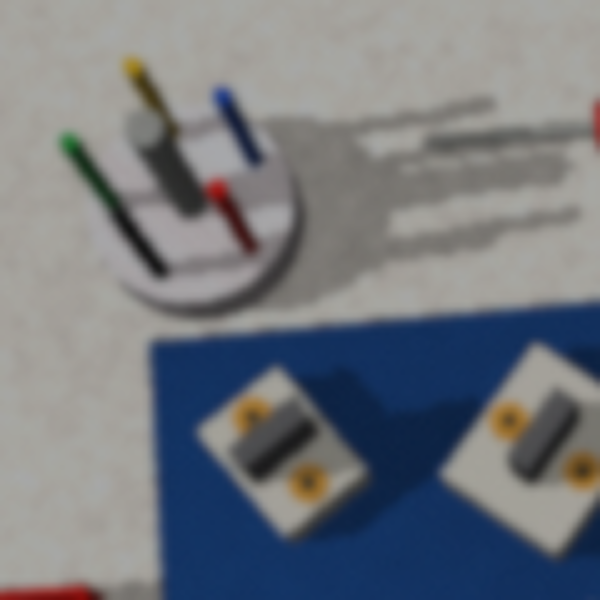

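```bash
python3 -c "
from h import *
tip([667,113.8,40],125.3)"
```

```text
t 46.65 tcp [674.6 115.8  49.2] zaxis yaw deg 125.96 xdown [-0.061  0.037 -0.997] w 60.0 F [ 0.1 -0.4  0.1]
shift [0.0456 0.0071 0.0022] turn 0.7 (q6 -2.17)
```

>>> {"method": "send_rows", "body": {"commands": [[[0.02,0.004,0.001,0.5,0.06],[0.022,0.002,0.001,0,0.06],[0,0,0,0,0.06],[0,0,0,0,0.06],[0,0,0,0,0.06],[0,0,0,0,0.06]]]}}

```text
time: 47.15
tool_pos: [667.5, 115.5, 9.2]
tcp_rot: [0.383, 1.502, 2.573]
contact_force: [0.4, 0.3, -0.1]
grip_width: 60.2
```

```bash
python3 -c "
from h import *
tip([667,113.8,40],125.3)"
```

```text
t 47.15 tcp [667.5 115.5   9.2] zaxis yaw deg 125.45 xdown [-0.058  0.037 -0.998] w 60.2 F [ 0.4  0.3 -0.1]
shift [0.0052 0.0022 0.0009] turn 0.2 (q6 -2.17)
```

>>> {"method": "send_rows", "body": {"commands": [[[0.007,0.001,0.001,0,0.05],[0,0,0,0,0],[0,0,0,0,0],[0,0,0,0,0],[0,0,0,0,0],[0,0,0,0,0],[0,0,0,0,0],[0,0,0,0,0]]]}}

```text
time: 47.82
tool_pos: [667.6, 116.2, 4.8]
tcp_rot: [0.338, 1.506, 2.529]
contact_force: [-0.1, 0.1, -1.0]
grip_width: 35.7
```

>>> {"method": "send_rows", "body": {"commands": [[[-0.006,0,0,0,0],[-0.01,0,0,0,0],[-0.012,0,0,0,0],[-0.012,0,0,0,0],[-0.012,0,0,0,0],[-0.012,0,0,0,0],[-0.012,0,0,0,0],[-0.012,0,0,0,0],[-0.012,0,0,0,0],[-0.012,0,0,0,0]]]}}

```text
time: 48.65
tool_pos: [673.9, 111.4, 129.4]
tcp_rot: [0.325, 1.508, 2.515]
contact_force: [0.1, -0.5, -0.6]
grip_width: 35.2
```

```bash
python3 -c "
from h import *
tip([519,276,160],-1.3);wlook('w20')"
```

```text
t 48.65 tcp [673.9 111.4 129.4] zaxis yaw deg 125.47 xdown [-0.051  0.037 -0.998] w 35.2 F [ 0.1 -0.5 -0.6]
shift [0.0194 0.031  0.2254] turn -53.2 (q6 -2.17)
dot [585. 227.] 366 [557.4 281.4]
dot [324. 246.] 1068 [682.4 124.5]
dot [550. 266.] 343 [595.9 280.1]
carrier [576.6 280.8] dots-yaw 178.1 n 38.5
```

View pics/w20.png

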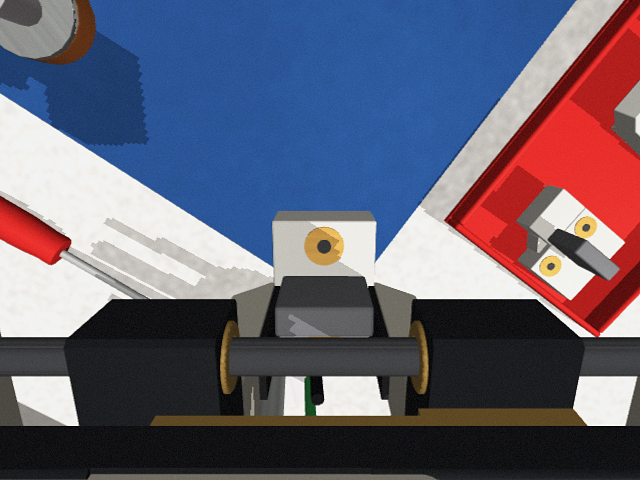

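>>> {"method": "send_rows", "body": {"commands": [[[0,0.002,0.018,0,0],[0,0.004,0.03,0,0],[0,0.005,0.036,0,0],[0,0.005,0.036,0,0],[0,0.005,0.036,0,0],[0,0.004,0.03,0,0],[0,0.003,0.018,0,0],[0.02,0.002,0.006,0,0],[0.035,0,0,0,0],[0,0,0,-7,0]]]}}

```text
time: 49.53
tool_pos: [525.5, 272.9, 100.4]
tcp_rot: [-0.218, 1.523, 2.091]
contact_force: [-1.6, -0.1, -1.5]
grip_width: 35.7
```

>>> {"method": "send_rows", "body": {"commands": [[[0,0,0,-7,0],[0,0,0,-7,0],[0,0,0,-7,0],[0,0,0,-7,0],[0,0,0,-7,0],[0,0,0,-7,0],[0,0,0,-4,0],[0,0,0,0,0]]]}}

```text
time: 50.2
tool_pos: [524.9, 274.0, 104.4]
tcp_rot: [-1.128, 1.523, 2.013]
contact_force: [-0.1, -0.4, -1.0]
grip_width: 35.8
```

```bash
python3 -c "
from h import *
tip([518.5,276,60],-1.3);wlook('w21')"
```

```text
t 50.2 tcp [524.9 274.  104.4] zaxis yaw deg -179.99 xdown [-0.02   0.043 -0.999] w 35.8 F [-0.1 -0.4 -1. ]
shift [ 0.0806 -0.0001  0.0055] turn 1.3 (q6 -2.84)
dot [394. 232.] 471 [475.3 277.8]
dot [212. 234.] 439 [598.  278.1]
dot [454. 234.] 307 [434.2 279. ]
dot [266. 236.] 252 [562.  279.3]
dot [324. 246.] 1060 [522.6 286.9]
carrier [454.8 278.4] dots-yaw 178.3 n 41.1
carrier [580.  278.7] dots-yaw 178.1 n 36.0
carrier [542.3 283.1] dots-yaw 169.1 n 40.1
```

View pics/w21.png

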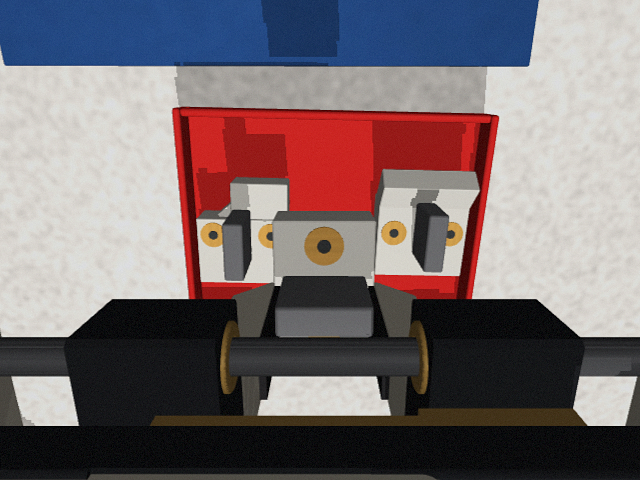

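>>> {"method": "send_rows", "body": {"commands": [[[0.02,0,0.003,0.5,0],[0.03,0,0.002,0,0],[0.025,0,0,0,0],[0.008,0,0,0,0],[0,0,0,0,0],[0,0,0,0,0]]]}}

```text
time: 50.75
tool_pos: [521.4, 278.7, 23.8]
tcp_rot: [-1.295, 1.524, 1.819]
contact_force: [-0.4, 0.4, -0.5]
grip_width: 36.0
```

```bash
python3 -c "
from h import *
tip([518.5,276,46],-1.3)"
```

```text
t 50.75 tcp [521.4 278.7  23.8] zaxis yaw deg 178.43 xdown [-0.012  0.046 -0.999] w 36.0 F [-0.4  0.4 -0.5]
shift [0.0138 0.0018 0.0031] turn -0.3 (q6 -2.81)
```

>>> {"method": "send_rows", "body": {"commands": [[[0.006,0,0.002,0,0],[0.005,0,0,0,0],[0.003,0,0,0,0],[0.002,0,0,0,0],[0.002,0,0,0,0]]]}}

```text
time: 51.17
tool_pos: [522.5, 280.7, 9.6]
tcp_rot: [-1.473, 1.522, 1.639]
contact_force: [-0.5, 1.1, -0.9]
grip_width: 35.8
```

```bash
python3 -c "
from h import *
tip([518.5,276,46],-1.3)"
```

```text
t 51.17 tcp [522.5 280.7   9.6] zaxis yaw deg 178.3 xdown [-0.003  0.049 -0.999] w 35.8 F [-0.5  1.1 -0.9]
shift [-0.0006  0.003   0.004 ] turn -0.4 (q6 -2.81)
```

>>> {"method": "send_rows", "body": {"commands": [[[0.002,0,0.003,0,0],[0.002,0,0,0,0],[0.001,0,0,0,0]]]}}

```text
time: 51.42
tool_pos: [520.2, 282.1, 6.9]
tcp_rot: [-1.534, 1.52, 1.577]
contact_force: [-2.7, -2.9, 5.6]
grip_width: 35.9
```

```bash
python3 -c "
from h import *
st()"
```

```text
t 51.42 tcp [520.2 282.1   6.9] zaxis yaw deg 178.29 xdown [-0.     0.05  -0.999] w 35.9 F [-2.7 -2.9  5.6]
```

>>> {"method": "send_rows", "body": {"commands": [[[0,0,0,0,0.046],[0,0,0,0,0.046],[0,0,0,0,0.046],[-0.008,0,0,0,0.046],[-0.01,0,0,0,0.046],[-0.012,0,0,0,0.046],[-0.014,0,0,0,0.046],[-0.014,0,0,0,0.046],[-0.014,0,0,0,0.046],[-0.014,0,0,0,0.046]]]}}

```text
time: 52.25
tool_pos: [518.6, 277.1, 98.4]
tcp_rot: [-1.473, 1.521, 1.638]
contact_force: [-0.2, 0.4, 1.2]
grip_width: 46.0
```

>>> {"method": "send_rows", "body": {"commands": [[[-0.014,0,0,0,0.046],[-0.014,0,0,0,0.05],[-0.012,0,0,0,0.05],[-0.006,0,0,0,0.05]]]}}

```text
time: 52.58
tool_pos: [520.0, 274.7, 152.9]
tcp_rot: [-1.601, 1.519, 1.51]
contact_force: [-1.1, -1.5, 0.6]
grip_width: 49.8
```

```bash
python3 -c "
from h import *
wlook('w22');look('t6');tip([420.4,68.8,150],-4.3)"
```

```text
dot [324. 188.] 378 [518.7 259.1]
dot [380. 209.] 359 [475.6 277.5]
dot [430. 209.] 320 [436.1 278.8]
dot [224. 215.] 320 [597.9 277.9]
dot [274. 215.] 356 [558.7 279.1]
dot [324. 238.] 223 [520.2 299.9]
carrier [455.9 278.2] dots-yaw 178.2 n 39.4
carrier [538.7 269.1] dots-yaw 26.5 n 44.7
carrier [578.3 278.5] dots-yaw 178.3 n 39.3
carrier [519.4 279.5] dots-yaw 87.9 n 40.9
carrier [539.4 289.5] dots-yaw 151.5 n 43.8
carrier [ 679.1 -378.9] dots-yaw 77.3 n 41.7
carrier [579.3 278.3] dots-yaw 178.2 n 38.0
carrier [541.2 289.4] dots-yaw 151.2 n 43.6
carrier [521.3 279.1] dots-yaw 87.8 n 41.7
carrier [ 473.4 -240.3] dots-yaw 5.2 n 38.7
carrier [ 413.8 -284.2] dots-yaw 4.1 n 38.1
carrier [459.1 277.8] dots-yaw 178.3 n 38.3
case ((420.3748779296875, 68.69169616699219), (13.600602149963379, 62.22728729248047), 85.90577697753906)
t 52.68 tcp [520.2 274.8 152.3] zaxis yaw deg 178.25 xdown [ 0.004  0.052 -0.999] w 49.9 F [ 1.1 -0.4 -1.3]
shift [0.0273 0.2088 0.0934] turn 2.6 (q6 -2.80)
```

View pics/t6.png

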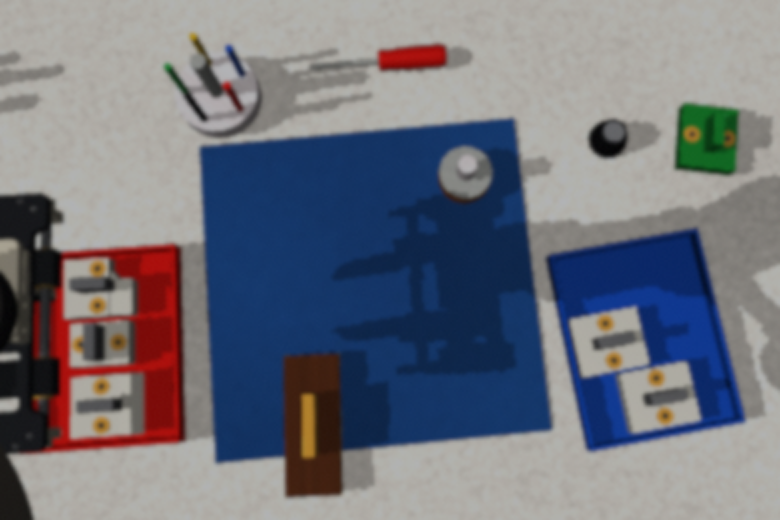

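View pics/w22.png

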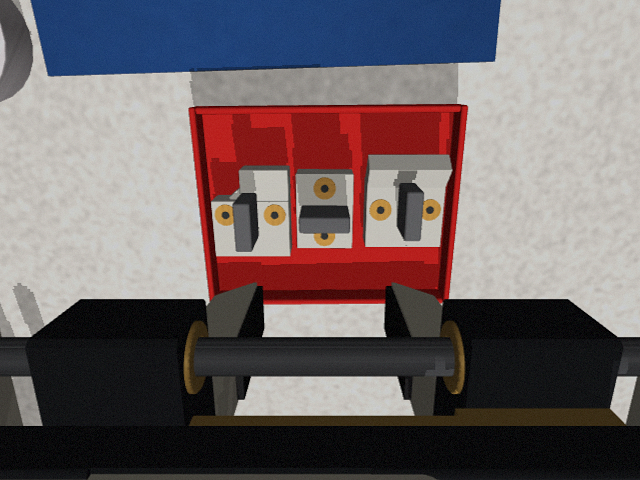

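>>> {"method": "send_rows", "body": {"commands": [[[0,0.014,0.006,0,0.05],[0,0.024,0.011,0,0.05],[0,0.03,0.013,0,0.05],[0,0.03,0.013,0,0.05],[0,0.03,0.013,0,0.05],[0,0.026,0.012,0,0.05],[0,0.02,0.009,0,0.05],[0,0.012,0.005,0,0.05],[0.02,0.006,0.003,0,0.05],[0.03,0,0,0,0.05]]]}}

```text
time: 53.52
tool_pos: [424.4, 93.0, 89.8]
tcp_rot: [-1.699, 1.539, 1.396]
contact_force: [0.5, -0.3, 0.0]
grip_width: 50.0
```

>>> {"method": "send_rows", "body": {"commands": [[[0,0,0,7,0.05],[0,0,0,7,0.05],[0,0,0,7,0.05],[0,0,0,7,0.05],[0,0,0,7,0.05],[0,0,0,7,0.05],[0,0,0,7,0.05],[0,0,0,7,0.05],[0,0,0,7,0.05],[0,0,0,7,0.05]]]}}

```text
time: 54.35
tool_pos: [419.0, 97.2, 80.2]
tcp_rot: [0.099, 1.538, 1.945]
contact_force: [0.3, 0.4, 0.3]
grip_width: 49.3
```

>>> {"method": "send_rows", "body": {"commands": [[[0,0,0,7,0.05],[0,0,0,7,0.05],[0,0,0,6,0.05],[0,0,0,0,0.05]]]}}

```text
time: 54.68
tool_pos: [418.6, 99.2, 78.6]
tcp_rot: [0.533, 1.537, 2.017]
contact_force: [-0.9, 0.3, -0.2]
grip_width: 49.8
```

```bash
python3 -c "
from h import *
im,K,W=wlook('w23');hsv=cv2.cvtColor(im,cv2.COLOR_BGR2HSV);h,s,v=cv2.split(hsv);m=(h>12)&(h<30)&(s>90)&(v>120);m[285:]=0
if m.sum()>300: print(quad(m,K,W,56))
tip([420.4,68.7,38],85.9)"
```

```text
dot [269. 249.] 1900 [417.6  66.1]
dot [611. 251.] 548 [440.  280.4]
((406.2023620605469, 70.56330108642578), (14.19414234161377, 43.76426315307617), 86.71643829345703)
t 54.73 tcp [418.6  99.2  78.6] zaxis yaw deg 85.28 xdown [-0.015  0.03  -0.999] w 50.0 F [0.  0.6 0.5]
shift [ 0.0756 -0.005  -0.0314] turn -0.6 (q6 -1.48)
```

View pics/w23.png

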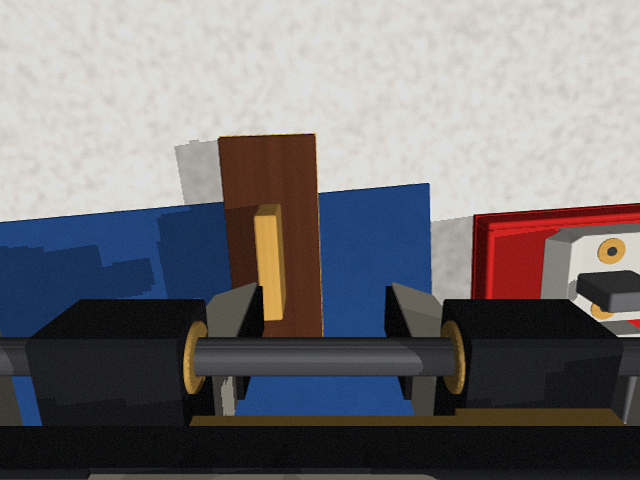

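>>> {"method": "send_rows", "body": {"commands": [[[0,-0.002,-0.012,-0.5,0.05],[0,-0.002,-0.012,0,0.05],[0.01,0,-0.004,0,0.05],[0.025,0,-0.001,0,0.05],[0.025,0,0,0,0.05],[0.008,0,0,0,0.05],[0,0,0,0,0.05],[0,0,0,0,0.05]]]}}

```text
time: 55.4
tool_pos: [421.5, 72.7, 6.9]
tcp_rot: [0.413, 1.538, 1.947]
contact_force: [0.4, 0.1, -0.2]
grip_width: 49.7
```

```bash
python3 -c "
from h import *
tip([420.4,69,37],85.9)"
```

```text
t 55.4 tcp [421.5  72.7   6.9] zaxis yaw deg 87.91 xdown [-0.012  0.03  -0.999] w 49.7 F [ 0.4  0.1 -0.2]
shift [ 0.0058  0.0014 -0.0029] turn 2.0 (q6 -1.60)
```

>>> {"method": "send_rows", "body": {"commands": [[[0.006,0.001,-0.002,1.5,0.05],[0.002,0,0,0,0.02],[0,0,0,0,0],[0,0,0,0,0],[0,0,0,0,0],[0,0,0,0,0],[0,0,0,0,0],[0,0,0,0,0],[0,0,0,0,0]]]}}

```text
time: 56.15
tool_pos: [422.7, 70.6, 1.2]
tcp_rot: [0.262, 1.541, 1.774]
contact_force: [-1.4, -1.4, -0.4]
grip_width: 11.7
```

```bash
python3 -c "
from h import *
tip([420.4,69,37],85.9)"
```

```text
t 56.15 tcp [422.7  70.6   1.2] zaxis yaw deg 86.64 xdown [-0.006  0.029 -1.   ] w 11.7 F [-1.4 -1.4 -0.4]
shift [ 0.0002  0.0024 -0.0007] turn 0.7 (q6 -1.58)
```

>>> {"method": "send_rows", "body": {"commands": [[[-0.006,0,0,0,0],[-0.01,0,0,0,0],[-0.012,0,0,0,0],[-0.012,0,0,0,0],[-0.012,0,0,0,0],[-0.012,0,0,0,0],[-0.012,0,0,0,0],[-0.012,0,0,0,0],[-0.012,0,0,0,0],[-0.012,0,0,0,0]]]}}

```text
time: 56.98
tool_pos: [418.4, 68.8, 116.8]
tcp_rot: [0.57, 1.534, 2.08]
contact_force: [0.3, 0.2, -1.5]
grip_width: 11.6
```

```bash
python3 -c "
from h import *
tip([538.3,-269.7,140],4.9);wlook('w24')"
```

```text
t 56.98 tcp [418.4  68.8 116.8] zaxis yaw deg 86.55 xdown [-0.018  0.032 -0.999] w 11.6 F [ 0.3  0.2 -1.5]
shift [-3.000e-04 -1.393e-01 -3.298e-01] turn 81.6 (q6 -1.58)
dot [324. 124.] 280 [346.7  74.9]
dot [325. 264.] 1383 [443.4  69.7]
dot [614. 239.] 422 [439.8 280.5]
```

View pics/w24.png

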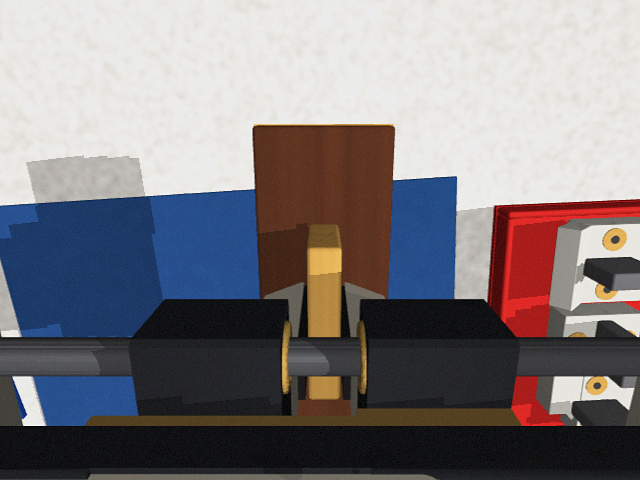

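>>> {"method": "send_rows", "body": {"commands": [[[-0.004,-0.005,-0.013,0,0],[-0.004,-0.01,-0.024,0,0],[0,-0.013,-0.032,0,0],[0,-0.014,-0.034,0,0],[0,-0.014,-0.034,0,0],[0,-0.014,-0.034,0,0],[0,-0.014,-0.034,0,0],[0,-0.014,-0.034,0,0],[0,-0.014,-0.034,0,0],[0,-0.012,-0.026,0,0]]]}}

```text
time: 57.87
tool_pos: [526.4, -242.5, 112.5]
tcp_rot: [0.454, 1.528, 1.974]
contact_force: [0.2, 0.0, -2.8]
grip_width: 11.4
```

```bash
python3 -c "
from h import *
tip([538.5,-272,120],4.9)"
```

```text
t 57.87 tcp [ 526.4 -242.5  112.5] zaxis yaw deg 87.08 xdown [-0.017  0.039 -0.999] w 11.4 F [ 0.2  0.  -2.8]
shift [ 0.0272 -0.0134 -0.0286] turn 82.2 (q6 -2.11)
```

>>> {"method": "send_rows", "body": {"commands": [[[0,-0.004,-0.01,0,0],[0.008,-0.002,-0.004,0,0],[0.012,0,0,0,0],[0,0,0,7,0],[0,0,0,7,0],[0,0,0,7,0],[0,0,0,7,0],[0,0,0,7,0],[0,0,0,7,0],[0,0,0,7,0]]]}}

```text
time: 58.7
tool_pos: [527.0, -254.3, 77.7]
tcp_rot: [1.456, 1.513, 2.095]
contact_force: [-0.3, 0.0, -1.7]
grip_width: 11.8
```

>>> {"method": "send_rows", "body": {"commands": [[[0,0,0,7,0],[0,0,0,7,0],[0,0,0,7,0],[0,0,0,7,0],[0,0,0,5,0],[0,0,0,0,0]]]}}

```text
time: 59.2
tool_pos: [523.1, -245.3, 71.0]
tcp_rot: [2.106, 1.5, 2.15]
contact_force: [0.2, -0.5, -3.0]
grip_width: 12.2
```

```bash
python3 -c "
from h import *
wlook('w25');tip([538.5,-272,60],4.9)"
```

```text
dot [323. 125.] 281 [ 517.1 -172.8]
dot [207. 238.] 437 [ 449.7 -241.6]
dot [323. 255.] 1984 [ 520.5 -248.7]
t 59.25 tcp [ 522.9 -245.1   70.8] zaxis yaw deg 2.83 xdown [-0.039  0.059 -0.997] w 11.7 F [ 0.2 -1.1 -2.7]
shift [ 0.0446 -0.0282  0.0147] turn -2.1 (q6 -0.65)
```

View pics/w25.png

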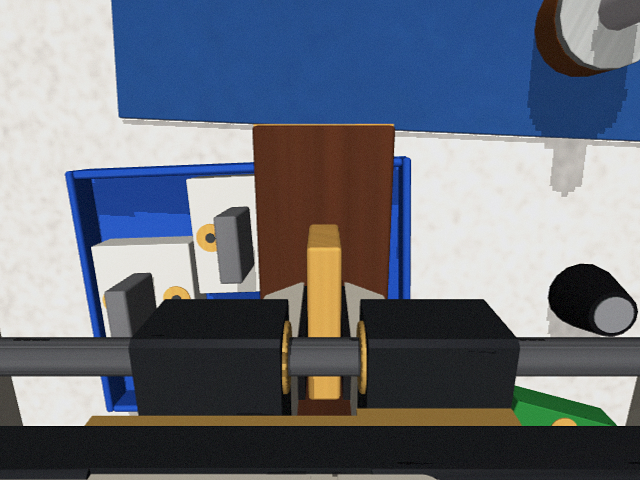

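>>> {"method": "send_rows", "body": {"commands": [[[-0.006,-0.012,0.006,-1,0],[-0.004,-0.009,0.004,-0.5,0],[0,-0.003,0.002,0,0],[0,-0.001,0,0,0],[0,0,0,0,0]]]}}

```text
time: 59.67
tool_pos: [536.1, -267.9, 76.8]
tcp_rot: [2.082, 1.495, 2.17]
contact_force: [1.0, 0.1, -2.6]
grip_width: 11.6
```

```bash
python3 -c "
from h import *
tip([538.5,-272,60],4.9)"
```

```text
t 59.67 tcp [ 536.1 -267.9   76.8] zaxis yaw deg 5.11 xdown [-0.042  0.062 -0.997] w 11.6 F [ 1.   0.1 -2.6]
shift [ 0.0524 -0.0054  0.0026] turn 0.2 (q6 -0.71)
```

>>> {"method": "send_rows", "body": {"commands": [[[0.016,-0.003,0.002,0,0],[0.018,-0.002,0.001,0,0],[0,0,0,0,0],[0,0,0,0,0],[0,0,0,0,0],[0,0,0,0,0],[0,0,0,0,0]]]}}

```text
time: 60.25
tool_pos: [537.9, -269.2, 43.3]
tcp_rot: [2.071, 1.496, 2.161]
contact_force: [0.1, 0.1, -2.3]
grip_width: 12.0
```

```bash
python3 -c "
from h import *
tip([538.5,-272,44],4.9);wlook('w26');look('t7')"
```

```text
t 60.25 tcp [ 537.9 -269.2   43.3] zaxis yaw deg 5.24 xdown [-0.042  0.062 -0.997] w 12.0 F [ 0.1  0.1 -2.3]
shift [ 0.0351 -0.0028  0.0003] turn 0.3 (q6 -0.71)
dot [323. 125.] 280 [ 529.5 -197.9]
dot [160. 195.] 363 [ 447.3 -241.3]
dot [240. 196.] 827 [ 489.8 -237.4]
dot [324. 256.] 1939 [ 535.8 -265.3]
dot [127. 266.] 749 [ 429.3 -281.7]
carrier [ 468.6 -239.4] dots-yaw 5.3 n 42.7
carrier [ 438.3 -261.5] dots-yaw 66.0 n 44.2
carrier [579.3 278.3] dots-yaw 178.2 n 38.0
carrier [541.1 289.4] dots-yaw 151.4 n 43.8
carrier [521.2 279.2] dots-yaw 88.2 n 41.3
carrier [ 473.4 -240.5] dots-yaw 5.7 n 38.8
carrier [459.1 277.8] dots-yaw 178.3 n 38.3
case ((543.5772094726562, -259.0703430175781), (16.436622619628906, 33.806640625), 8.489173889160156)
```

View pics/w26.png

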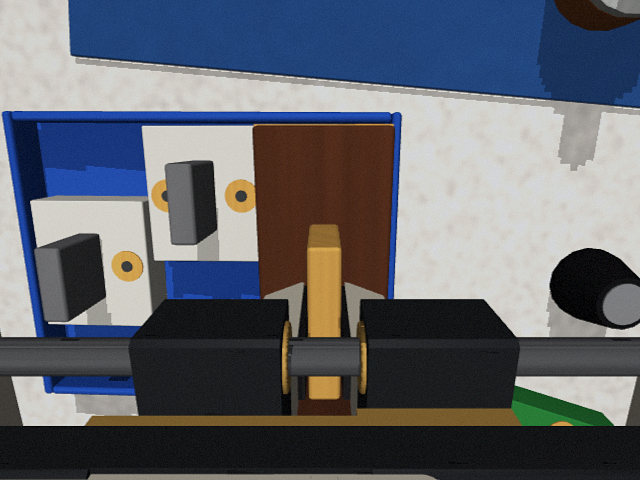

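>>> {"method": "send_rows", "body": {"commands": [[[0.008,-0.002,0,0,0],[0.009,-0.001,0,0,0],[0.006,0,0,0,0],[0.004,0,0,0,0],[0.002,0,0,0,0]]]}}

```text
time: 60.77
tool_pos: [537.6, -271.2, 12.5]
tcp_rot: [2.057, 1.498, 2.147]
contact_force: [-0.2, 0.5, -2.2]
grip_width: 11.5
```

```bash
python3 -c "
from h import *
tip([539,-274,44],4.9)"
```

```text
t 60.77 tcp [ 537.6 -271.2   12.5] zaxis yaw deg 5.23 xdown [-0.04   0.061 -0.997] w 11.5 F [-0.2  0.5 -2.2]
shift [ 0.0043 -0.0009  0.0001] turn 0.3 (q6 -0.72)
```

>>> {"method": "send_rows", "body": {"commands": [[[0.002,0,0,0,0],[0.002,0,0,0,0],[0.002,0,0,0,0]]]}}

```text
time: 61.02
tool_pos: [536.7, -269.7, 5.6]
tcp_rot: [2.062, 1.495, 2.152]
contact_force: [-3.8, 6.2, 8.5]
grip_width: 11.6
```

```bash
python3 -c "
from h import *
tip([539,-274,44],4.9)"
```

```text
t 61.02 tcp [ 536.7 -269.7    5.6] zaxis yaw deg 5.23 xdown [-0.041  0.063 -0.997] w 11.6 F [-3.8  6.2  8.5]
shift [-0.0026 -0.0019  0.0006] turn 0.3 (q6 -0.72)
```

Contact. Release and lift.

>>> {"method": "send_rows", "body": {"commands": [[[0,0,0,0,0.036],[0,0,0,0,0.036],[0,0,0,0,0.036],[0,0,0,0,0.036],[-0.008,0,0,0,0.036],[-0.01,0,0,0,0.036],[-0.012,0,0,0,0.036],[-0.014,0,0,0,0.036],[-0.014,0,0,0,0.036],[-0.014,0,0,0,0.036]]]}}

```text
time: 61.85
tool_pos: [540.1, -275.0, 83.4]
tcp_rot: [2.059, 1.497, 2.149]
contact_force: [0.4, -0.0, -0.0]
grip_width: 36.1
```

>>> {"method": "send_rows", "body": {"commands": [[[-0.014,0,0,0,0.046],[-0.014,0,0,0,0.05],[-0.012,0,0,0,0.05],[-0.006,0,0,0,0.05]]]}}

```text
time: 62.18
tool_pos: [543.8, -279.6, 138.9]
tcp_rot: [2.009, 1.505, 2.099]
contact_force: [-0.5, 0.1, 0.1]
grip_width: 49.7
```

```bash
python3 -c "
from h import *
wlook('w27');look('t8');tip([662,-111.5,140],4.9)"
```

```text
dot [208. 164.] 332 [ 450.3 -240.7]
dot [262. 164.] 426 [ 490.2 -237. ]
dot [318. 218.] 1598 [ 534.5 -273.9]
dot [180. 215.] 390 [ 429.9 -281. ]
dot [122. 214.] 92 [ 385.7 -284.9]
carrier [ 470.2 -238.8] dots-yaw 5.3 n 40.1
carrier [ 440.1 -260.9] dots-yaw 63.2 n 45.2
carrier [ 407.8 -283. ] dots-yaw 5.0 n 44.3
carrier [579.3 278.3] dots-yaw 178.2 n 38.0
carrier [541.1 289.4] dots-yaw 151.4 n 43.8
carrier [521.2 279.2] dots-yaw 88.1 n 41.3
carrier [ 473.4 -240.4] dots-yaw 5.5 n 38.8
carrier [ 414.5 -282.6] dots-yaw 179.4 n 36.2
carrier [459.1 277.8] dots-yaw 178.3 n 38.3
case ((537.388671875, -268.172119140625), (15.237044334411621, 67.7242202758789), 5.790409088134766)
t 62.28 tcp [ 543.9 -279.7  138.3] zaxis yaw deg 5.2 xdown [-0.033  0.056 -0.998] w 50.0 F [ 0.6 -0.6 -0.9]
shift [0.0399 0.1569 0.1328] turn 0.3 (q6 -0.71)
```

View pics/w27.png

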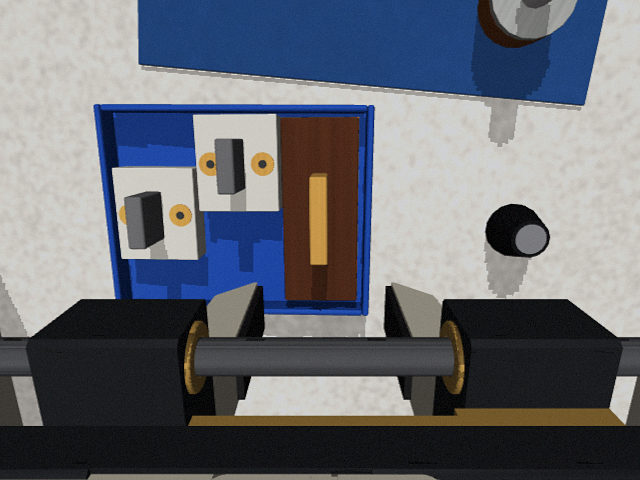

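View pics/t8.png

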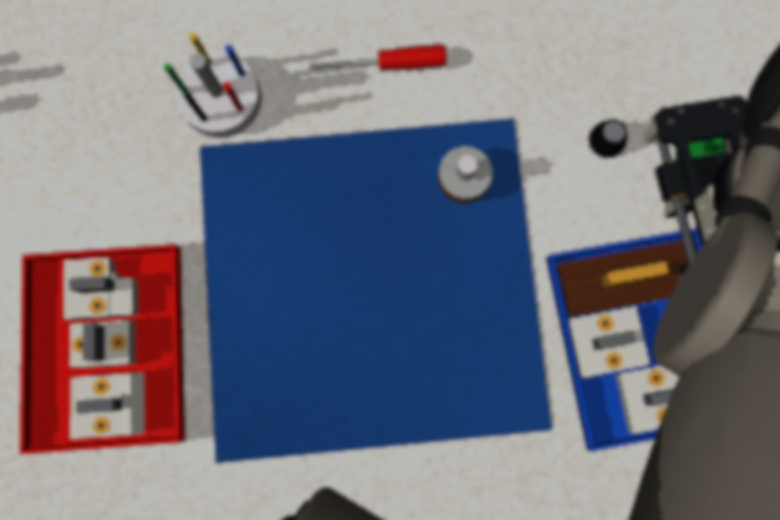

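>>> {"method": "send_rows", "body": {"commands": [[[0,0.012,0.01,0,0.05],[0,0.02,0.017,0,0.05],[0,0.026,0.022,0,0.05],[0,0.026,0.022,0,0.05],[0,0.026,0.022,0,0.05],[0,0.02,0.017,0,0.05],[0,0.012,0.01,0,0.05],[0.02,0.005,0.004,0,0.05],[0.03,0,0,0,0.05],[0,0,0,0,0.05]]]}}

```text
time: 63.12
tool_pos: [657.0, -101.1, 84.8]
tcp_rot: [2.064, 1.495, 2.153]
contact_force: [-1.0, -0.5, -0.7]
grip_width: 49.7
```

>>> {"method": "send_rows", "body": {"commands": [[[0,0,0,0,0.05],[0,0,0,0,0.05],[0,0,0,0,0.05],[0,0,0,0,0.05]]]}}

```text
time: 63.45
tool_pos: [657.0, -99.4, 85.6]
tcp_rot: [2.081, 1.493, 2.171]
contact_force: [-0.6, -0.8, -0.3]
grip_width: 50.0
```

```bash
python3 -c "
from h import *
im,K,W=cap('wrist');o=monitor.get_obs()
for z,r in((64,10),(30,28)):
    p=np.array([proj(K,W,[662+r*np.cos(a),-111.5+r*np.sin(a),z]) for a in np.linspace(0,6.28,40)]);cv2.polylines(im,[p.astype(int)],True,(0,0,255))
cv2.imwrite('pics/w28.png',im)
tip([662,-111.5,40],4.9)"
```

```text
t 63.5 tcp [657.2 -99.6  86. ] zaxis yaw deg 5.22 xdown [-0.043  0.064 -0.997] w 49.8 F [-0.5 -0.4 -0.3]
shift [ 0.0809 -0.0154  0.0054] turn 0.3 (q6 -0.40)
```

View pics/w28.png

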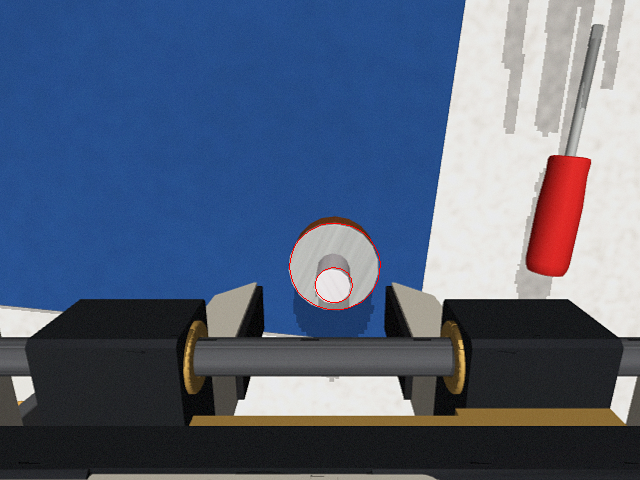

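>>> {"method": "send_rows", "body": {"commands": [[[0,-0.008,0.003,0,0.05],[0.01,-0.005,0.002,0,0.05],[0.025,-0.001,0,0,0.05],[0.03,0,0,0,0.05],[0.006,0,0,0,0.05],[0,0,0,0,0.05],[0,0,0,0,0.05],[0,0,0,0,0.05]]]}}

```text
time: 64.17
tool_pos: [665.1, -116.1, 16.2]
tcp_rot: [1.975, 1.503, 2.06]
contact_force: [0.1, -0.1, 0.3]
grip_width: 50.0
```

```bash
python3 -c "
from h import *
tip([662,-111.5,40],4.9)"
```

```text
t 64.17 tcp [ 665.1 -116.1   16.2] zaxis yaw deg 4.91 xdown [-0.032  0.06  -0.998] w 50.0 F [ 0.1 -0.1  0.3]
shift [ 0.0127  0.0063 -0.0033] turn 0.0 (q6 -0.42)
```

>>> {"method": "send_rows", "body": {"commands": [[[0.009,0.004,-0.003,0,0.05],[0.003,0.001,-0.001,0,0.05],[0.001,0,0,0,0.05],[0,0,0,0,0.05]]]}}

```text
time: 64.5
tool_pos: [662.1, -110.9, 6.5]
tcp_rot: [1.903, 1.507, 1.988]
contact_force: [-0.5, 0.6, -0.2]
grip_width: 49.4
```

```bash
python3 -c "
from h import *
tip([662,-111.5,40],4.9)"
```

```text
t 64.5 tcp [ 662.1 -110.9    6.5] zaxis yaw deg 4.9 xdown [-0.026  0.058 -0.998] w 49.4 F [-0.5  0.6 -0.2]
shift [ 0.0026  0.0015 -0.0009] turn 0.0 (q6 -0.41)
```

>>> {"method": "send_rows", "body": {"commands": [[[0.003,0.001,-0.001,0,0.03],[0,0,0,0,0],[0,0,0,0,0],[0,0,0,0,0],[0,0,0,0,0],[0,0,0,0,0],[0,0,0,0,0],[0,0,0,0,0]]]}}

```text
time: 65.17
tool_pos: [661.6, -109.6, 4.6]
tcp_rot: [1.879, 1.509, 1.964]
contact_force: [-0.6, 0.4, 0.0]
grip_width: 19.6
```

```bash
python3 -c "
from h import *
tip([662,-111.5,40],4.9)"
```

```text
t 65.17 tcp [ 661.6 -109.6    4.6] zaxis yaw deg 4.94 xdown [-0.024  0.057 -0.998] w 19.6 F [-0.6  0.4  0. ]
shift [ 0.0006  0.0002 -0.0004] turn 0.0 (q6 -0.41)
```

>>> {"method": "send_rows", "body": {"commands": [[[-0.006,0,0,0,0],[-0.01,0,0,0,0],[-0.012,0,0,0,0],[-0.012,0,0,0,0],[-0.012,0,0,0,0],[-0.012,0,0,0,0],[-0.012,0,0,0,0],[-0.012,0,0,0,0],[-0.012,0,0,0,0],[-0.012,0,0,0,0]]]}}

```text
time: 66.0
tool_pos: [663.9, -116.9, 128.3]
tcp_rot: [1.88, 1.509, 1.965]
contact_force: [1.2, -0.1, -1.8]
grip_width: 19.4
```

```bash
python3 -c "
from h import *
tip([479.6,-312.9,150],4.9);wlook('w29')"
```

```text
t 66.0 tcp [ 663.9 -116.9  128.3] zaxis yaw deg 4.92 xdown [-0.024  0.057 -0.998] w 19.4 F [ 1.2 -0.1 -1.8]
shift [ 0.0075 -0.1781 -0.2008] turn 0.0 (q6 -0.41)
```

View pics/w29.png

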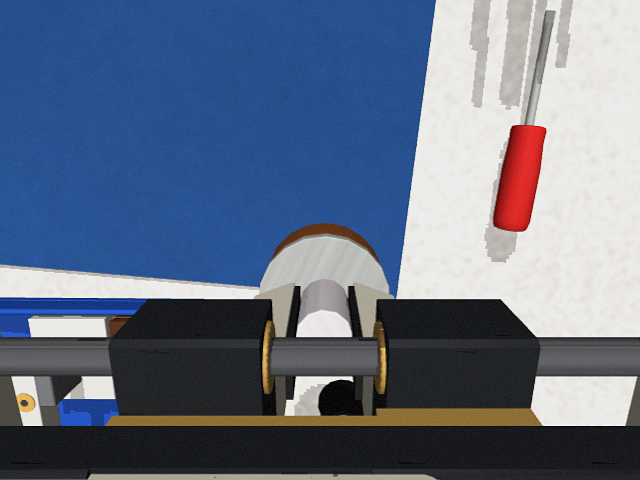

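Jar held (width 19.5). Travel to the crate.

>>> {"method": "send_rows", "body": {"commands": [[[0,-0.01,-0.011,0,0],[0,-0.018,-0.02,0,0],[0,-0.022,-0.025,0,0],[0,-0.024,-0.027,0,0],[0,-0.024,-0.027,0,0],[0,-0.024,-0.027,0,0],[0,-0.02,-0.023,0,0],[0,-0.014,-0.016,0,0],[0,-0.009,-0.01,0,0],[0,-0.004,-0.005,0,0]]]}}

```text
time: 66.88
tool_pos: [476.9, -311.1, 127.2]
tcp_rot: [1.753, 1.517, 1.843]
contact_force: [-0.4, -0.2, -1.6]
grip_width: 19.2
```

```bash
python3 -c "
from h import *
tip([479.6,-312.9,100],4.9)"
```

```text
t 66.88 tcp [ 476.9 -311.1  127.2] zaxis yaw deg 5.14 xdown [-0.014  0.052 -0.999] w 19.2 F [-0.4 -0.2 -1.6]
shift [ 0.063  -0.0034  0.0028] turn 0.2 (q6 -0.83)
```

>>> {"method": "send_rows", "body": {"commands": [[[0.015,-0.002,0.001,0,0],[0.025,-0.001,0.001,0,0],[0.015,0,0,0,0],[0.004,0,0,0,0],[0,0,0,0,0],[0,0,0,0,0]]]}}

```text
time: 67.38
tool_pos: [475.4, -313.5, 68.3]
tcp_rot: [1.728, 1.52, 1.814]
contact_force: [0.0, -0.8, -0.4]
grip_width: 19.2
```

```bash
python3 -c "
from h import *
tip([479.6,-312.9,46],4.9);wlook('w30')"
```

```text
t 67.38 tcp [ 475.4 -313.5   68.3] zaxis yaw deg 4.9 xdown [-0.012  0.05  -0.999] w 19.2 F [ 0.  -0.8 -0.4]
shift [ 0.0583 -0.0009  0.0044] turn -0.0 (q6 -0.84)
dot [374. 131.] 1219 [ 496.2 -242.6]
dot [296. 119.] 773 [ 452.9 -240.2]
dot [457. 190.] 3033 [ 547.4 -271.3]
dot [182. 189.] 480 [ 390.  -284.4]
dot [253. 189.] 698 [ 430.9 -280.8]
carrier [ 474.5 -241.4] dots-yaw 176.7 n 43.3
carrier [ 410.5 -282.6] dots-yaw 4.9 n 41.0
```

View pics/w30.png

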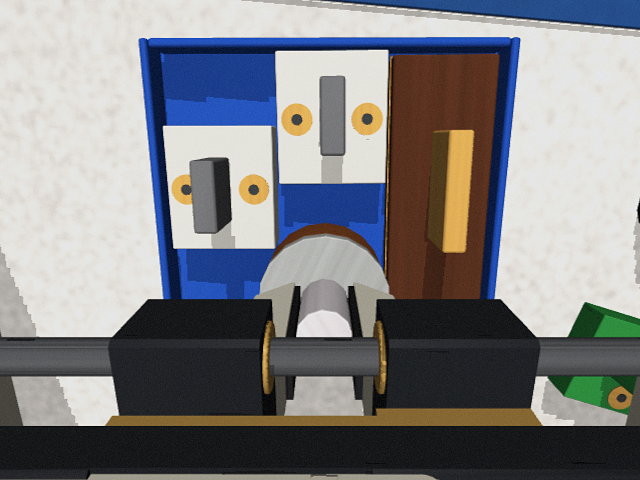

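>>> {"method": "send_rows", "body": {"commands": [[[0.008,0,0.002,0,0],[0.014,0,0.001,0,0],[0.01,0,0,0,0],[0.005,0,0,0,0],[0.002,0,0,0,0],[0,0,0,0,0]]]}}

```text
time: 67.93
tool_pos: [481.3, -312.4, 30.7]
tcp_rot: [1.618, 1.526, 1.705]
contact_force: [-0.1, -0.1, -1.6]
grip_width: 19.1
```

```bash
python3 -c "
from h import *
tip([479.6,-312.9,46],4.9)"
```

```text
t 67.93 tcp [ 481.3 -312.4   30.7] zaxis yaw deg 4.99 xdown [-0.006  0.044 -0.999] w 19.1 F [-0.1 -0.1 -1.6]
shift [ 0.0207  0.0004 -0.0018] turn 0.1 (q6 -0.83)
```

>>> {"method": "send_rows", "body": {"commands": [[[0.005,0,-0.0015,0,0],[0.006,0,0,0,0],[0.004,0,0,0,0],[0.002,0,0,0,0],[0.001,0,0,0,0]]]}}

```text
time: 68.35
tool_pos: [480.2, -312.4, 12.2]
tcp_rot: [1.585, 1.528, 1.672]
contact_force: [0.5, 0.5, -1.9]
grip_width: 19.3
```

```bash
python3 -c "
from h import *
tip([479.6,-312.9,46],4.9)"
```

```text
t 68.35 tcp [ 480.2 -312.4   12.2] zaxis yaw deg 4.99 xdown [-0.004  0.043 -0.999] w 19.3 F [ 0.5  0.5 -1.9]
shift [ 0.0022  0.001  -0.0007] turn 0.1 (q6 -0.84)
```

>>> {"method": "send_rows", "body": {"commands": [[[0.002,0,0,0,0],[0.0015,0,0,0,0],[0.0015,0,0,0,0]]]}}

```text
time: 68.6
tool_pos: [480.4, -312.4, 7.0]
tcp_rot: [1.575, 1.528, 1.662]
contact_force: [0.3, -0.1, -0.7]
grip_width: 19.2
```

```bash
python3 -c "
from h import *
st()"
```

```text
t 68.6 tcp [ 480.4 -312.4    7. ] zaxis yaw deg 4.98 xdown [-0.004  0.042 -0.999] w 19.2 F [ 0.3 -0.1 -0.7]
```

>>> {"method": "send_rows", "body": {"commands": [[[0.001,0,0,0,0],[0.001,0,0,0,0]]]}}

```text
time: 68.77
tool_pos: [480.6, -313.2, 6.2]
tcp_rot: [1.561, 1.53, 1.648]
contact_force: [-3.3, 0.9, 11.2]
grip_width: 19.4
```

```bash
python3 -c "
from h import *
st()"
```

```text
t 68.77 tcp [ 480.6 -313.2    6.2] zaxis yaw deg 4.99 xdown [-0.003  0.041 -0.999] w 19.4 F [-3.3  0.9 11.2]
```

Contact; release and lift clear, then move aside for the final look.

>>> {"method": "send_rows", "body": {"commands": [[[0,0,0,0,0.04],[0,0,0,0,0.04],[0,0,0,0,0.04],[0,0,0,0,0.04],[-0.01,0,0,0,0.04],[-0.015,0,0,0,0.04],[-0.02,0,0,0,0.04],[-0.02,0,0,0,0.04],[-0.02,0,0,0,0.04],[-0.02,0,0,0,0.04]]]}}

```text
time: 69.6
tool_pos: [479.0, -315.6, 114.0]
tcp_rot: [1.679, 1.524, 1.766]
contact_force: [-0.5, 0.1, 0.7]
grip_width: 40.0
```

>>> {"method": "send_rows", "body": {"commands": [[[-0.02,0,0,0,0.04],[-0.01,0.01,0,0,0.04],[0,0.03,0,0,0.04],[0,0.035,0,0,0.04],[0,0.035,0,0,0.04],[0,0.035,0,0,0.04],[0,0.035,0,0,0.04],[0,0.03,0,0,0.04],[0,0.015,0,0,0.04],[0,0.005,0,0,0.04]]]}}

```text
time: 70.43
tool_pos: [457.2, -77.5, 163.1]
tcp_rot: [1.47, 1.531, 1.552]
contact_force: [0.3, 0.7, 1.2]
grip_width: 40.2
```

```bash
python3 -c "
from h import *
st();im,K,W=look('t9');im2,K2,W2=cap('scene');cv2.imwrite('pics/s9.png',cv2.resize(im2[90:370,120:440],None,fx=2.5,fy=2,interpolation=cv2.INTER_CUBIC))
cv2.imwrite('pics/t9c.png',cv2.resize(im[245:375,375:490],None,fx=5,fy=4.5,interpolation=cv2.INTER_CUBIC))"
```

```text
t 70.43 tcp [457.2 -77.5 163.1] zaxis yaw deg 4.72 xdown [ 0.001  0.04  -0.999] w 40.2 F [0.3 0.7 1.2]
carrier [ 679.  -378.8] dots-yaw 76.9 n 41.5
carrier [579.3 278.3] dots-yaw 178.2 n 38.0
carrier [541.2 289.4] dots-yaw 151.2 n 43.6
carrier [521.3 279.1] dots-yaw 87.6 n 41.5
carrier [459.1 277.8] dots-yaw 178.3 n 38.3
case ((537.3407592773438, -270.33526611328125), (14.210677146911621, 62.34367370605469), 4.542535781860352)
```

View pics/t9c.png

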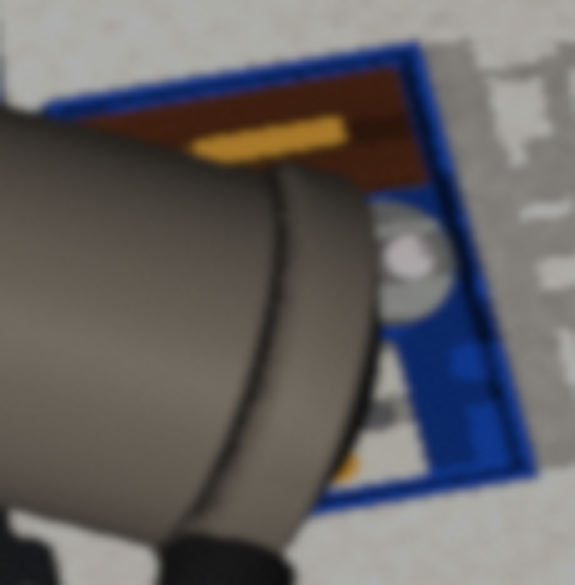

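View pics/s9.png

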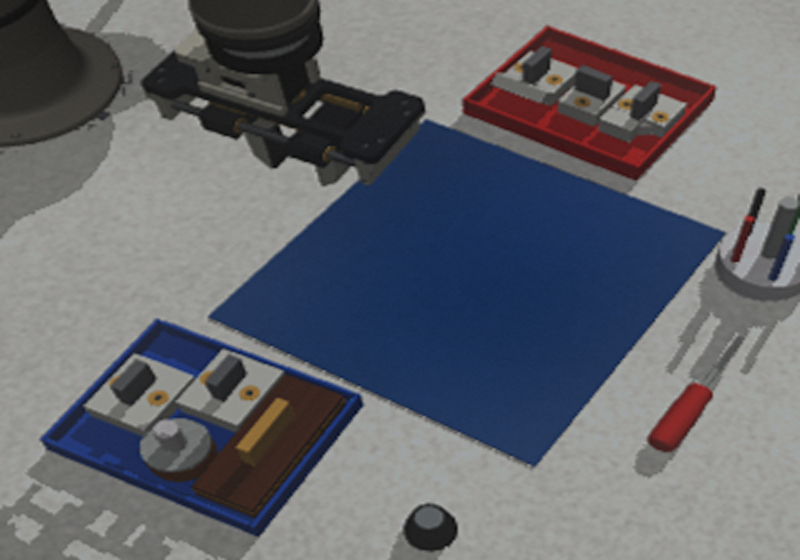

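View pics/t9.png

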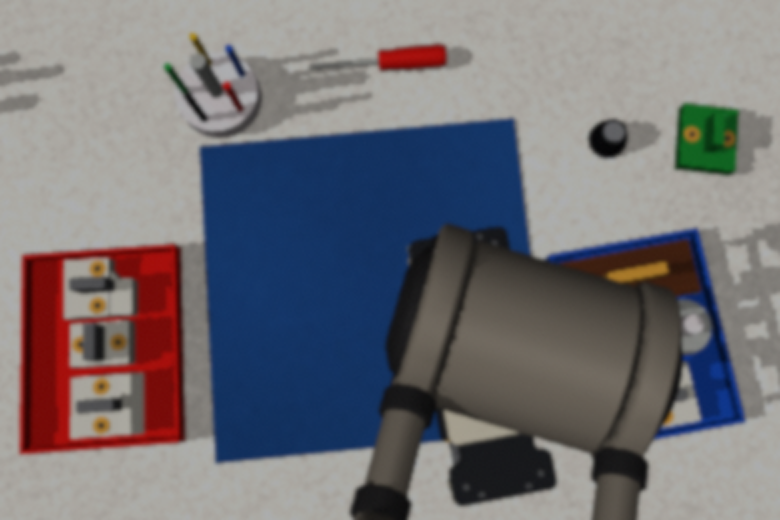

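>>> {"method": "send_rows", "body": {"commands": [[[0,0.03,0,0,0.04],[0,0.035,0,0,0.04],[0,0.035,0,0,0.04],[0,0.035,0,0,0.04],[0,0.03,0,0,0.04],[0,0.015,0,0,0.04],[0,0.005,0,0,0.04],[0,0,0,0,0.04]]]}}

```text
time: 71.2
tool_pos: [447.1, 102.5, 169.4]
tcp_rot: [1.377, 1.536, 1.447]
contact_force: [-0.0, -0.3, -0.3]
grip_width: 40.3
```

```bash
python3 - <<'E'
from h import *
st();im,K,W=look()
im2,K2,W2=cap('scene')
a=cv2.resize(im,None,fx=4,fy=4);b=cv2.resize(im2,None,fx=4,fy=4)
for q,k,w in((a,K,W),(b,K2,W2)):
    draw(q,k,w,box(538.6,-269.3,5,28,69),27,(0,255,255))
    draw(q,k,w,box(474,-240.3,95.2,35,30),27,(0,255,0))
    draw(q,k,w,box(414.2,-283.8,94.5,35,30),27,(0,255,0))
    draw(q,k,w,[[479.6+28*np.cos(t),-313+28*np.sin(t)] for t in np.linspace(0,6.28,40)],35,(0,0,255))
cv2.imwrite('pics/a1.png',a[960:1520,1460:2060]);cv2.imwrite('pics/a2.png',b[960:1480,500:1140])
E
```

```text
t 71.2 tcp [447.1 102.5 169.4] zaxis yaw deg 3.98 xdown [ 0.004  0.035 -0.999] w 40.3 F [-0.  -0.3 -0.3]
carrier [ 679.1 -378.9] dots-yaw 77.3 n 41.7
carrier [579.3 278.3] dots-yaw 178.2 n 38.0
carrier [ 473.4 -240.5] dots-yaw 5.6 n 39.0
carrier [ 413.7 -284.1] dots-yaw 3.9 n 37.9
case ((537.2976684570312, -271.1510314941406), (13.675758361816406, 60.917930603027344), 5.791418552398682)
```

View pics/a1.png

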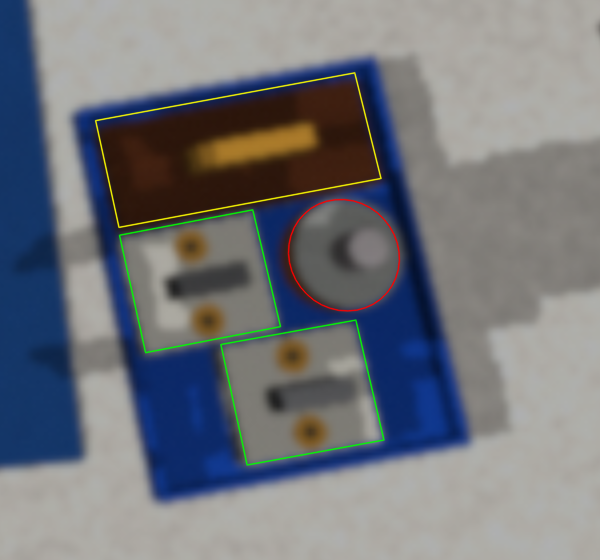

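View pics/a2.png

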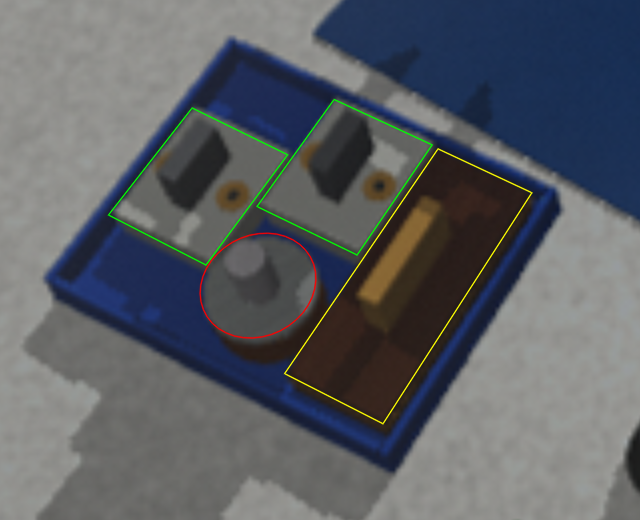

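>>> {"method": "send_rows", "body": {"commands": [[[0,0,0,0,0.04],[0,0,0,0,0.04],[0,0,0,0,0.04],[0,0,0,0,0.04],[0,0,0,0,0.04],[0,0,0,0,0.04]]]}}

```text
time: 71.8
tool_pos: [448.4, 95.9, 168.9]
tcp_rot: [1.393, 1.537, 1.454]
contact_force: [0.2, -0.3, -0.2]
grip_width: 40.4
```

```bash
python3 -c "
from h import *
from plant import close_job
st();print(close_job())"
```

```text
t 71.8 tcp [448.4  95.9 168.9] zaxis yaw deg 3.46 xdown [ 0.004  0.033 -0.999] w 40.4 F [ 0.2 -0.3 -0.2]
the job is handed in; nothing more can be done
None
```

I packed the two sound carriers, the jar and the tool case into the blue crate, put the chipped, short and bent carriers into the red tray, and handed the job in at about 72 s. No verdict is reported at hand-in.

**Last checks**
- Outlines of the crate's contents, drawn at the height they would have lying flat, matched the top and scene views to about 2 mm.
- The tool case's position, read off its fin in the top view, was within 2 mm of the planned spot.
- The last clear top view showed all three faulty carriers inside the tray.
- The loupe, screwdriver, stand and green look-alike appeared untouched in the pictures.
- The arm was clear of everything, with no contact force.

**What went wrong or disagreed**
- The real fingertips end about 36 mm short of the reported tool point. Because of that the first two grasps closed on air above a fin, and I allowed for the offset from then on.
- The tool tilted by up to about 0.12 rad as moves added up. I brought it back with short, fast descents followed by holds.
- The tool case was knocked about 3 cm partway through. I measured it again before picking it up.

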